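# Change-over of drier cartridges: snap in, index, lock with R-clips

## Robot

A 6-joint arm with a two-finger parallel gripper is mounted at the origin on a cart in front of the work surface, level with it; the furniture and walls round the work are solid. World frame = base frame: x ahead of the robot, y to its left, z up, the work surface at z = 0. Lengths are in m, angles in rad, forces in N, time in s.
With the tool pointing down it reaches from about 0.35 to 0.775 m from the base axis. Payload 5.5 kg.
Tool frame: the origin (TCP) lies on the centre line of the jaws, within the pads' length; the fingertips stand 11 mm ahead of it and the grasp point (between the pads) lies 8 mm behind it (env.tip_extent is the distance from the TCP to the fingertips, in m); z points along the fingers, y is the line along which they close (so a half turn about z gives the same grasp; the last joint's range is limited). The gripper opens to 85 mm and grips with 20 to 120 N. Pads are 22 mm wide; open, the fingers measure 114 mm over their backs; the gripper's body (76 mm by 85 mm) begins 54 mm behind the grasp point. The pads swing forward as they close: fully open they stand 13 mm farther back than shut.
Start: joints at [-1.27, 0.313, 0.046, 1.304, 0, 1.431], TCP at [0.245, -0.52, 0.242] pointing down, gripper open.
Joint ranges: [-2.76, 2.76], [-0.86, 1.69], [-1.03, 1.26], [-2.2, 2.34], [-1.47, 1.5], [-3.14, 3.14]. Speed limits (rad/s): [2.57, 2.57, 3.14, 3.14, 3.14, 3.14].

## Interface

Orientations are given as a unit quaternion [w, x, y, z].
In Python, from workcell import env gives the robot as it stands.
- The arm moves only by the shell command python3 -m jog 'ROWS' [FORCE]. ROWS is JSON, a list of rows, each a list of 5 numbers: the gripper's target within -1 to 1 (shut at 1, half-way at 0, fully open at -1), then the shift along the tool's x, y, z in m, then the turn about the tool's z in degrees. In form: [[fingers, tx, ty, tz, turn], ...]. A call has 1 to 5 rows; each row shifts and turns the commanded pose from where the row before left it, along the tool's axes as they then stand; what a row does not reach is not made up. A row lasts 1/12 s, in which the tool goes at most 41.7 mm and 7.16 degrees, less where a joint would pass 70% of its speed; a pose out of reach is approached as far as the arm can. A call is refused whole if a number of a shift passes 0.0417 or a number of a turn 7.16, either way. A call with a gripper value outside its range is refused whole. The fingers move at their own pace and stop on an object; FORCE is the grip in N (left out, the last holds). Time passes only in rows, so rows that do not move let the fingers close. It gives the time, the measured TCP pose, the force, the opening and the grip force at its end, in the units of the state.
- env.get_state(): the state, without advancing time (a new reading comes with each control period).
- env.read_camera(name): name is "scene" or "top" or "wrist"; returns a dict with "img" (384x512x3 uint8, red, green, blue), "fov_y" (degrees; the focal length in pixels is half the picture's height over the tangent of half this angle, whatever the lens; pixels are square), "cx", "cy" (the principal point, pixels), "T" (4x4, takes a point from camera to world coordinates). Camera axes: x right, y up, looking along -z (the intrinsics and any distortion apply to the point x, -y, -z); pixel columns grow to the right and rows downward; lengths in m; the calibration is good to about 2 mm. A picture is of the moment at which its call begins. There is no depth.
- env.hand_in(): hands the job in; it is judged then, once.
The state is a dict: "clock": time; "joint_pos": joint angles; "qvel": joint speeds; "tau": joint torques, N m; "tcp_pos": TCP position; "orientation": TCP orientation; "wrist_force": force on the tool from outside, world axes, zero at the start; "ft_torque": the same for the moment, N m; "finger_gap": finger opening in m; "grip_force": force on a finger pad.
Only numpy, scipy, OpenCV 4.12 (cv2) and the standard library are available. Lean on these libraries where they do the work, as an engineer would, in place of code of your own. Each camera call takes 0.05 s, during which the arm holds its last target. There are 200 camera calls.

## Task

Shut the air valve first (lever over towards the robot) before touching the cartridges. Then snap every cartridge that stands on the bench fully home into a free station of the rack, upright with its foot down on the base plate and its yellow stripe facing squarely out of the front of the rack, and lock each one with an R-clip pushed fully home from the front, its straight leg through the cross-hole and its bent leg snapped over the tube. When all are locked, open the valve again (lever right over, away from the robot), and leave the flux pot and the black tape where they are.

Things in the scene. Friction and masses are not known exactly. Their poses are not given: they have to be found in the camera images.
- rack: Grey cartridge rack, fixed; base plate 84 x 250 x 5 mm. Origin on the work surface below the middle station's axis; front = its -x (towards the robot), y to its left, z up. Three stations along y, 85 mm apart. An upright plate (x = 30 to 36 mm, top 100 mm above the work surface, a yellow index mark behind each station) carries the clips; above 100 mm the rack is free.
- station_a (a point): Left station (seen from the robot): its axis at the base plate's top, 5 mm above the work surface, where the centre of a cartridge's foot belongs. Axes as the rack's. Each station has two C-shaped steel spring clips opening to -x, middles 40 and 91 mm above the work surface, 14 mm high, mouths reaching 22 mm in front of the axis.
- station_b (a point): Middle station (seen from the robot): its axis at the base plate's top, 5 mm above the work surface, where the centre of a cartridge's foot belongs. Axes as the rack's. A cartridge is pushed in level towards +x with 10 to 25 N, snaps past the lips and touches black back stops when home; the clips then hold it.
- station_c (a point): Right station (seen from the robot): its axis at the base plate's top, 5 mm above the work surface, where the centre of a cartridge's foot belongs. Axes as the rack's. On the way from the cartridges stands a fixed helping-hands stand with small clamps, 95 mm tall (at x = 0.565, y = -0.13 in the room, arms 120 mm wide along y): carry things over it.
- cartridge_a: Drier cartridge (may be absent), upright: aluminium tube 28 mm in diameter, blue band, 145 mm tall in all, rubber foot 46 mm wide, 8 mm high; 0.2 kg. Origin at the centre of its underside, z up. A 10 mm square cross-hole runs through it along its x axis, middle 105 mm above the underside; a yellow stripe runs down its -x side. All are alike.
- hole_a (a point): Middle of the cross-hole of cartridge_a, on the tube's axis, 105 mm above its underside; axes as the cartridge's.
- stripe_a (a point): Point on the yellow-striped side of cartridge_a, 14 mm from the axis towards its -x, at the height of the cross-hole.
- cartridge_b: Drier cartridge (may be absent), upright: aluminium tube 28 mm in diameter, blue band, 145 mm tall in all, rubber foot 46 mm wide, 8 mm high; 0.2 kg. Origin at the centre of its underside, z up. A 10 mm square cross-hole runs through it along its x axis, middle 105 mm above the underside; a yellow stripe runs down its -x side. All are alike.
- hole_b (a point): Middle of the cross-hole of cartridge_b, on the tube's axis, 105 mm above its underside; axes as the cartridge's.
- stripe_b (a point): Point on the yellow-striped side of cartridge_b, 14 mm from the axis towards its -x, at the height of the cross-hole.
- cartridge_c: Drier cartridge (may be absent), upright: aluminium tube 28 mm in diameter, blue band, 145 mm tall in all, rubber foot 46 mm wide, 8 mm high; 0.2 kg. Origin at the centre of its underside, z up. A 10 mm square cross-hole runs through it along its x axis, middle 105 mm above the underside; a yellow stripe runs down its -x side. All are alike.
- hole_c (a point): Middle of the cross-hole of cartridge_c, on the tube's axis, 105 mm above its underside; axes as the cartridge's.
- stripe_c (a point): Point on the yellow-striped side of cartridge_c, 14 mm from the axis towards its -x, at the height of the cross-hole.
- rclip_a: R-clip lying flat, 60 g: red plastic grip block 36 x 30 x 30 mm (x, y, z) with two steel legs pointing to its +x, both 15 mm above the underside. Origin at the centre of the block's underside. Straight leg: 6 mm thick, 3.4 mm at its point, at y = -6 mm from x = 18 to 103 mm. Bent leg: 6 mm spring wire at y = 4 to 15 mm, ends at x = 80 mm.
- seat_a (a point): Point on the straight leg of rclip_a (x = 54, y = -6, z = 15 mm in its frame) that lies in the middle of the cross-hole when home; the grip block's face is then 22 mm in front of the tube. The bent leg rides over the outside of the tube and snaps behind it; this takes 3 to 8 N. The clip works either way up.
- rclip_b: R-clip lying flat, 60 g: red plastic grip block 36 x 30 x 30 mm (x, y, z) with two steel legs pointing to its +x, both 15 mm above the underside. Origin at the centre of the block's underside. Straight leg: 6 mm thick, 3.4 mm at its point, at y = -6 mm from x = 18 to 103 mm. Bent leg: 6 mm spring wire at y = 4 to 15 mm, ends at x = 80 mm.
- seat_b (a point): Point on the straight leg of rclip_b (x = 54, y = -6, z = 15 mm in its frame) that lies in the middle of the cross-hole when home; the grip block's face is then 22 mm in front of the tube. The bent leg rides over the outside of the tube and snaps behind it; this takes 3 to 8 N. The clip works either way up.
- rclip_c: R-clip lying flat, 60 g: red plastic grip block 36 x 30 x 30 mm (x, y, z) with two steel legs pointing to its +x, both 15 mm above the underside. Origin at the centre of the block's underside. Straight leg: 6 mm thick, 3.4 mm at its point, at y = -6 mm from x = 18 to 103 mm. Bent leg: 6 mm spring wire at y = 4 to 15 mm, ends at x = 80 mm.
- seat_c (a point): Point on the straight leg of rclip_c (x = 54, y = -6, z = 15 mm in its frame) that lies in the middle of the cross-hole when home; the grip block's face is then 22 mm in front of the tube. The bent leg rides over the outside of the tube and snaps behind it; this takes 3 to 8 N. The clip works either way up.
- valve_base: Blue air-valve block, fixed, 70 x 50 x 25 mm (x, y, z), origin at the centre of its underside. Its lever turns about an axis along y, 22 mm above the underside.
- valve (a joint): Angle of the valve's lever in rad: 0 = leaning fully to the block's -x (towards the robot), SHUT; 1.0 = leaning fully to +x (away from the robot), OPEN; half-way it is upright. It stays where it is left and moves with under 3 N.
- valve_tip (a point): Centre of the red ball, 26 mm in diameter, on the end of the valve's lever, 60 mm from the lever's axis (about 75 mm above the work surface at either end of its travel). The rod below it is 10 mm thick.
- flux_pot: Small pot with a black lid, 42 mm in diameter, 30 mm tall; a bystander on the blue mat, which is 2 mm thick. Origin at the centre of its underside.
- tape_black: Roll of black tape lying flat, 59 mm in diameter, 19 mm tall; a bystander. Origin at the centre of its underside.

How it is judged:
On the way, in this order (a step that is already met when the one before it is completed fails the run):
1. the valve is shut while all cartridges still stand where they were (value of joint valve below 0.15 rad and distance of each of cartridge_a, cartridge_b, cartridge_c from where it was at the start of the episode below 0.04 m), for 0.2 s.
2. with the valve shut, every cartridge is home in a station, stripe to the front, and locked with an R-clip (value of joint valve below 0.2 rad and ((horizontal distance between cartridge_a and station_a below 0.005 m and height (world z) of cartridge_a below 0.013 m and angle between cartridge_a's own z axis and vertical below 0.07 rad and x of stripe_a in the frame of station_a below -0.012 m) or (horizontal distance between cartridge_a and station_b below 0.005 m and height (world z) of cartridge_a below 0.013 m and angle between cartridge_a's own z axis and vertical below 0.07 rad and x of stripe_a in the frame of station_b below -0.012 m) or (horizontal distance between cartridge_a and station_c below 0.005 m and height (world z) of cartridge_a below 0.013 m and angle between cartridge_a's own z axis and vertical below 0.07 rad and x of stripe_a in the frame of station_c below -0.012 m)) and ((distance between seat_a and hole_a below 0.007 m and x of rclip_a in the frame of cartridge_a below -0.03 m and angle between the x axis of rclip_a and the x axis of cartridge_a, either way round below 0.25 rad) or (distance between seat_b and hole_a below 0.007 m and x of rclip_b in the frame of cartridge_a below -0.03 m and angle between the x axis of rclip_b and the x axis of cartridge_a, either way round below 0.25 rad) or (distance between seat_c and hole_a below 0.007 m and x of rclip_c in the frame of cartridge_a below -0.03 m and angle between the x axis of rclip_c and the x axis of cartridge_a, either way round below 0.25 rad)) and ((horizontal distance between cartridge_b and station_a below 0.005 m and height (world z) of cartridge_b below 0.013 m and angle between cartridge_b's own z axis and vertical below 0.07 rad and x of stripe_b in the frame of station_a below -0.012 m) or (horizontal distance between cartridge_b and station_b below 0.005 m and height (world z) of cartridge_b below 0.013 m and angle between cartridge_b's own z axis and vertical below 0.07 rad and x of stripe_b in the frame of station_b below -0.012 m) or (horizontal distance between cartridge_b and station_c below 0.005 m and height (world z) of cartridge_b below 0.013 m and angle between cartridge_b's own z axis and vertical below 0.07 rad and x of stripe_b in the frame of station_c below -0.012 m)) and ((distance between seat_a and hole_b below 0.007 m and x of rclip_a in the frame of cartridge_b below -0.03 m and angle between the x axis of rclip_a and the x axis of cartridge_b, either way round below 0.25 rad) or (distance between seat_b and hole_b below 0.007 m and x of rclip_b in the frame of cartridge_b below -0.03 m and angle between the x axis of rclip_b and the x axis of cartridge_b, either way round below 0.25 rad) or (distance between seat_c and hole_b below 0.007 m and x of rclip_c in the frame of cartridge_b below -0.03 m and angle between the x axis of rclip_c and the x axis of cartridge_b, either way round below 0.25 rad)) and ((horizontal distance between cartridge_c and station_a below 0.005 m and height (world z) of cartridge_c below 0.013 m and angle between cartridge_c's own z axis and vertical below 0.07 rad and x of stripe_c in the frame of station_a below -0.012 m) or (horizontal distance between cartridge_c and station_b below 0.005 m and height (world z) of cartridge_c below 0.013 m and angle between cartridge_c's own z axis and vertical below 0.07 rad and x of stripe_c in the frame of station_b below -0.012 m) or (horizontal distance between cartridge_c and station_c below 0.005 m and height (world z) of cartridge_c below 0.013 m and angle between cartridge_c's own z axis and vertical below 0.07 rad and x of stripe_c in the frame of station_c below -0.012 m)) and ((distance between seat_a and hole_c below 0.007 m and x of rclip_a in the frame of cartridge_c below -0.03 m and angle between the x axis of rclip_a and the x axis of cartridge_c, either way round below 0.25 rad) or (distance between seat_b and hole_c below 0.007 m and x of rclip_b in the frame of cartridge_c below -0.03 m and angle between the x axis of rclip_b and the x axis of cartridge_c, either way round below 0.25 rad) or (distance between seat_c and hole_c below 0.007 m and x of rclip_c in the frame of cartridge_c below -0.03 m and angle between the x axis of rclip_c and the x axis of cartridge_c, either way round below 0.25 rad))), for 0.3 s.
At the end, for the whole second after the job is handed in: Lever over 0.85 rad; every cartridge stands in a station (within 5 mm, foot at most 8 mm above the plate, upright within 4 deg, stripe within 30 deg of the front) with an R-clip home in its cross-hole (seat within 7 mm of hole, leg along the hole within 14 deg, grip at the front); all at rest (value of joint valve above 0.85 rad and ((horizontal distance between cartridge_a and station_a below 0.005 m and height (world z) of cartridge_a below 0.013 m and angle between cartridge_a's own z axis and vertical below 0.07 rad and x of stripe_a in the frame of station_a below -0.012 m) or (horizontal distance between cartridge_a and station_b below 0.005 m and height (world z) of cartridge_a below 0.013 m and angle between cartridge_a's own z axis and vertical below 0.07 rad and x of stripe_a in the frame of station_b below -0.012 m) or (horizontal distance between cartridge_a and station_c below 0.005 m and height (world z) of cartridge_a below 0.013 m and angle between cartridge_a's own z axis and vertical below 0.07 rad and x of stripe_a in the frame of station_c below -0.012 m)) and ((distance between seat_a and hole_a below 0.007 m and x of rclip_a in the frame of cartridge_a below -0.03 m and angle between the x axis of rclip_a and the x axis of cartridge_a, either way round below 0.25 rad) or (distance between seat_b and hole_a below 0.007 m and x of rclip_b in the frame of cartridge_a below -0.03 m and angle between the x axis of rclip_b and the x axis of cartridge_a, either way round below 0.25 rad) or (distance between seat_c and hole_a below 0.007 m and x of rclip_c in the frame of cartridge_a below -0.03 m and angle between the x axis of rclip_c and the x axis of cartridge_a, either way round below 0.25 rad)) and ((horizontal distance between cartridge_b and station_a below 0.005 m and height (world z) of cartridge_b below 0.013 m and angle between cartridge_b's own z axis and vertical below 0.07 rad and x of stripe_b in the frame of station_a below -0.012 m) or (horizontal distance between cartridge_b and station_b below 0.005 m and height (world z) of cartridge_b below 0.013 m and angle between cartridge_b's own z axis and vertical below 0.07 rad and x of stripe_b in the frame of station_b below -0.012 m) or (horizontal distance between cartridge_b and station_c below 0.005 m and height (world z) of cartridge_b below 0.013 m and angle between cartridge_b's own z axis and vertical below 0.07 rad and x of stripe_b in the frame of station_c below -0.012 m)) and ((distance between seat_a and hole_b below 0.007 m and x of rclip_a in the frame of cartridge_b below -0.03 m and angle between the x axis of rclip_a and the x axis of cartridge_b, either way round below 0.25 rad) or (distance between seat_b and hole_b below 0.007 m and x of rclip_b in the frame of cartridge_b below -0.03 m and angle between the x axis of rclip_b and the x axis of cartridge_b, either way round below 0.25 rad) or (distance between seat_c and hole_b below 0.007 m and x of rclip_c in the frame of cartridge_b below -0.03 m and angle between the x axis of rclip_c and the x axis of cartridge_b, either way round below 0.25 rad)) and ((horizontal distance between cartridge_c and station_a below 0.005 m and height (world z) of cartridge_c below 0.013 m and angle between cartridge_c's own z axis and vertical below 0.07 rad and x of stripe_c in the frame of station_a below -0.012 m) or (horizontal distance between cartridge_c and station_b below 0.005 m and height (world z) of cartridge_c below 0.013 m and angle between cartridge_c's own z axis and vertical below 0.07 rad and x of stripe_c in the frame of station_b below -0.012 m) or (horizontal distance between cartridge_c and station_c below 0.005 m and height (world z) of cartridge_c below 0.013 m and angle between cartridge_c's own z axis and vertical below 0.07 rad and x of stripe_c in the frame of station_c below -0.012 m)) and ((distance between seat_a and hole_c below 0.007 m and x of rclip_a in the frame of cartridge_c below -0.03 m and angle between the x axis of rclip_a and the x axis of cartridge_c, either way round below 0.25 rad) or (distance between seat_b and hole_c below 0.007 m and x of rclip_b in the frame of cartridge_c below -0.03 m and angle between the x axis of rclip_b and the x axis of cartridge_c, either way round below 0.25 rad) or (distance between seat_c and hole_c below 0.007 m and x of rclip_c in the frame of cartridge_c below -0.03 m and angle between the x axis of rclip_c and the x axis of cartridge_c, either way round below 0.25 rad)) and linear speed of each of cartridge_a, rclip_a, cartridge_b, rclip_b, cartridge_c, rclip_c below 0.02 m/s); the robot touches nothing.
It fails at once if the flux pot is pushed away (distance of flux_pot from where it was at the start of the episode above 0.03 m).
It fails at once if the black tape is pushed away (distance of tape_black from where it was at the start of the episode above 0.03 m).
Of cartridge_a, cartridge_b, cartridge_c only 2 to 3 are there at a start; the rules pass over those that are not, and their reading is None.
At some moment in a run one of rclip_a, rclip_b, rclip_c may be knocked a few centimetres aside while the robot is not near it.
It also fails if it takes over 210 s, if anything falls off the work surface, if the arm or the gripper's body presses on something with over 40 N, if the wrist force passes 120 N, or if a joint passes its speed limit or range.

## Working session

There is one attempt and no reset: what is moved stays moved. The work goes in short steps, Python scripts to look and compute and a shell command to move; the robot and the scene stay as the last step left them, time stands still between calls to the robot, and variables do not carry over. Pictures are saved under pics/ and viewed, at most 14 in all, crops included, and the job is handed in when it is done.

```bash
ls; mkdir -p pics; cat > h.py <<'E'
import numpy as np, cv2, json, sys
from workcell import env
def snap(name, fn, crop=None, scale=1):
    c=env.read_camera(name); im=c["img"]
    np.savez(fn.replace('.png','.npz'), **{k:c[k] for k in c})
    if crop: im=im[crop[1]:crop[3],crop[0]:crop[2]]
    if scale!=1: im=cv2.resize(im,None,fx=scale,fy=scale,interpolation=cv2.INTER_CUBIC)
    cv2.imwrite(fn,im[:,:,::-1]); return c
def K(c):
    f=c["img"].shape[0]/2/np.tan(np.radians(float(c["fov_y"]))/2); return f
def pix2plane(c,u,v,z):
    f=K(c); T=np.array(c["T"]); d=T[:3,:3]@np.array([(u-c["cx"])/f,-(v-c["cy"])/f,-1]); o=T[:3,3]
    return o+d*(z-o[2])/d[2]
def proj(c,p):
    f=K(c); T=np.array(c["T"]); q=T[:3,:3].T@(np.array(p)-T[:3,3]); return np.array([c["cx"]+f*q[0]/-q[2], c["cy"]+f*q[1]/q[2]])
E
python3 - <<'E'
from h import *
for n in ("top","scene"):
    c=snap(n,f"pics/{n}0.png",scale=1.5); print(n,{k:np.round(c[k],4).tolist() for k in c if k!="img"})
print(env.get_state(), env.tip_extent)
E
```

```text
pics
top {'fov_y': 49.7521, 'cx': 259.0303, 'cy': 189.6733, 'T': [[0.0203, 0.997, -0.0744, 0.3938], [-0.9996, 0.0187, -0.0228, -0.2325], [-0.0214, 0.0749, 0.997, 1.1832], [0.0, 0.0, 0.0, 1.0]]}
scene {'fov_y': 56.8007, 'cx': 256.7721, 'cy': 186.0898, 'T': [[0.8963, 0.229, -0.3797, 0.1596], [-0.4434, 0.4671, -0.765, -0.9136], [0.0023, 0.854, 0.5202, 0.5712], [0.0, 0.0, 0.0, 1.0]]}
{'clock': 0.1, 'joint_pos': array([-1.26955372e+00,  3.13945470e-01,  4.50936661e-02,  1.30360605e+00,
        1.97538291e-05,  1.43120730e+00]), 'qvel': array([-0.0013492 , -0.00020152,  0.00381076,  0.00020168, -0.00125866,
        0.00061427]), 'tau': array([ 2.27804652e-03, -4.81726956e+01,  2.99244207e+01,  1.27602121e-02,
       -1.22906367e-04, -3.02808061e-06]), 'tcp_pos': array([ 0.24521864, -0.5196046 ,  0.241487  ]), 'orientation': array([-8.28849609e-04,  9.75806286e-01,  2.18635316e-01, -5.72302626e-05]), 'wrist_force': array([ 0.26413327, -0.5801403 , -0.40433364]), 'ft_torque': array([0.03731717, 0.00549282, 0.00341653]), 'grip_force': 0.0, 'finger_gap': 0.08546356923871562} 0.011
```

View pics/top0.png

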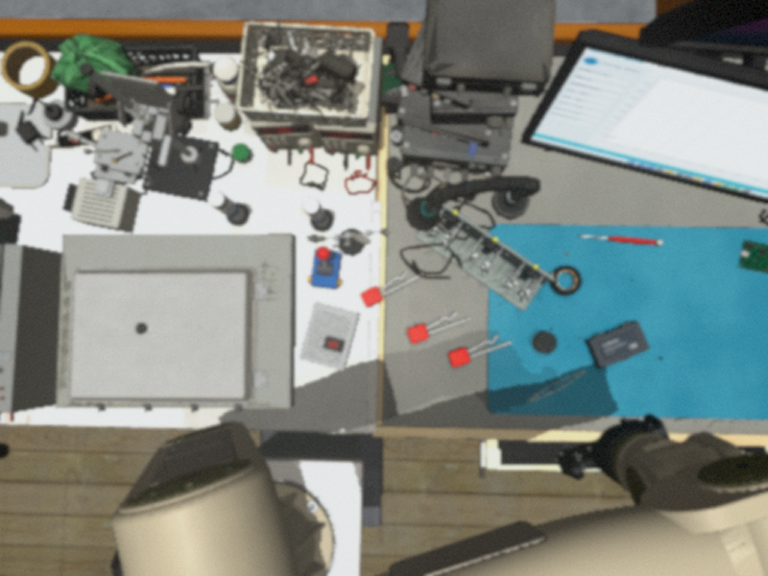

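View pics/scene0.png

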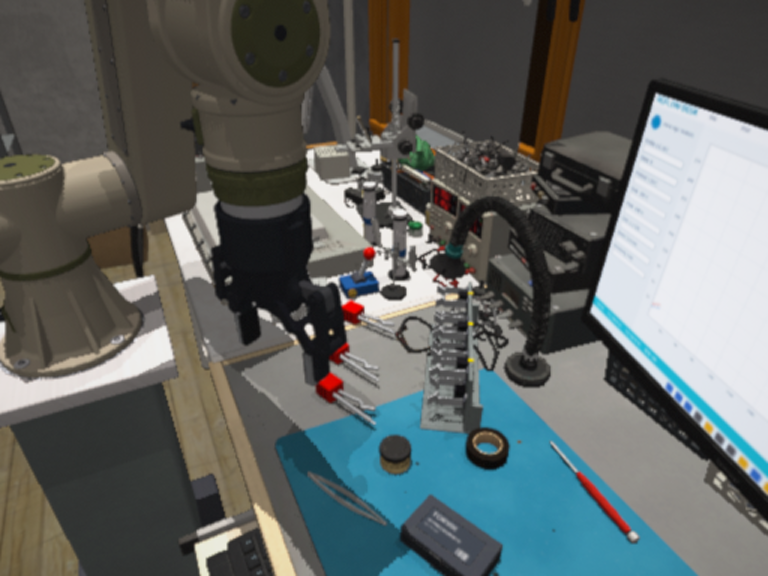

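```bash
python3 - <<'E'
from h import *
im=cv2.imread("pics/top0.png"); im=cv2.resize(im,(512,384),interpolation=cv2.INTER_AREA)
z=np.load("pics/top0.npz"); a=z["img"][115:250,130:395,::-1]
cv2.imwrite("pics/crop1.png",cv2.resize(a,None,fx=3,fy=3,interpolation=cv2.INTER_CUBIC))
z=np.load("pics/scene0.npz"); a=z["img"][145:300,200:350,::-1]
cv2.imwrite("pics/crop2.png",cv2.resize(a,None,fx=3.8,fy=3.8,interpolation=cv2.INTER_CUBIC))
E
```

```text
(no output)
```

View pics/crop1.png

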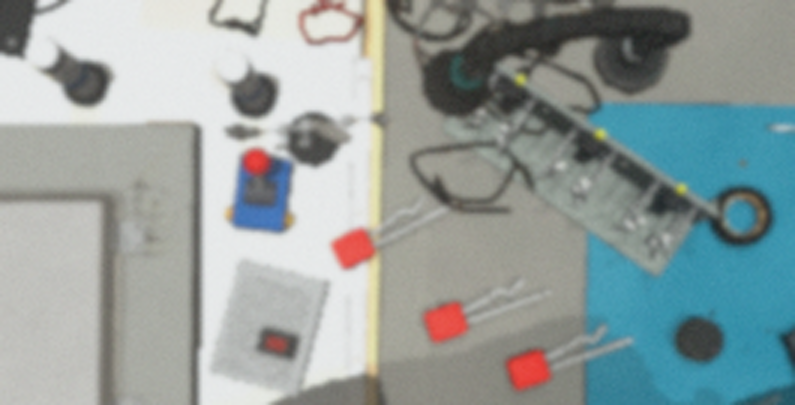

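View pics/crop2.png

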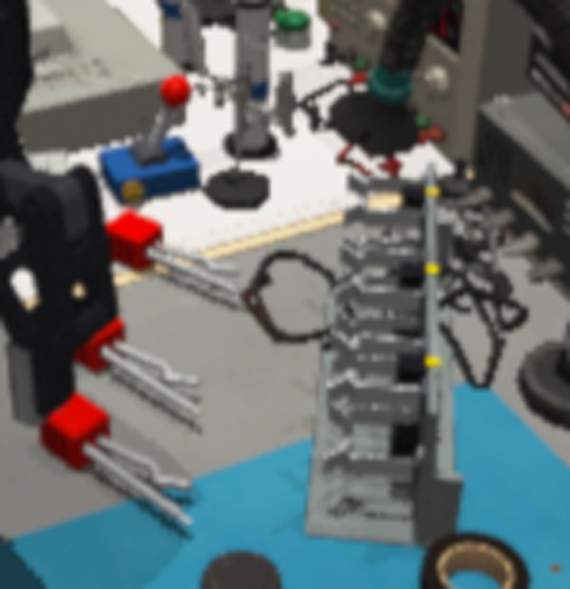

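```bash
python3 - <<'E'
from h import *
c=np.load("pics/top0.npz")
def P(n,u,v,z): print(n,np.round(pix2plane(c,130+u/3,115+v/3,z)[:2],4))
P("footL",90,84,.008);P("footR",252,94,.008);P("topL",42,55,.145);P("topR",233,68,.145)
for p in ((520,79),(600,134),(682,188)): P("mark",*p,.1)
P("corner",660,273,.005)
P("ball",257,161,.075);P("vblock",262,195,.025)
for n,p in zip("123",((353,248),(446,322),(529,369))): P("clip"+n,*p,.03)
for n,p in zip("123",((452,206),(550,292),(632,341))): P("tip"+n,*p,.015)
P("stand",312,138,.01);P("pot",700,339,.03);P("tape",744,215,.019)
w=snap("wrist","pics/wrist0.png",scale=1.5); print(w["fov_y"],np.round(w["T"],3),w["cx"],w["cy"])
E
```

```text
footL [0.6113 0.0829]
footR [ 0.6041 -0.0736]
topL [0.6102 0.0882]
topR [ 0.6016 -0.0753]
mark [ 0.6049 -0.3221]
mark [ 0.5573 -0.3927]
mark [ 0.511  -0.4643]
corner [ 0.4403 -0.4642]
ball [ 0.5313 -0.0889]
vblock [ 0.5054 -0.088 ]
clip1 [ 0.457  -0.1749]
clip2 [ 0.3901 -0.2625]
clip3 [ 0.3486 -0.3395]
tip1 [ 0.4993 -0.2667]
tip2 [ 0.4201 -0.3597]
tip3 [ 0.376  -0.4365]
stand [ 0.5623 -0.1324]
pot [ 0.3793 -0.4961]
tape [ 0.4955 -0.5394]
69.87336250535236 [[ 0.427  0.873  0.235  0.304]
 [-0.904  0.412  0.111 -0.493]
 [-0.001 -0.26   0.966  0.373]
 [ 0.     0.     0.     1.   ]] 252.79993605801013 198.4027017515261
```

View pics/wrist0.png

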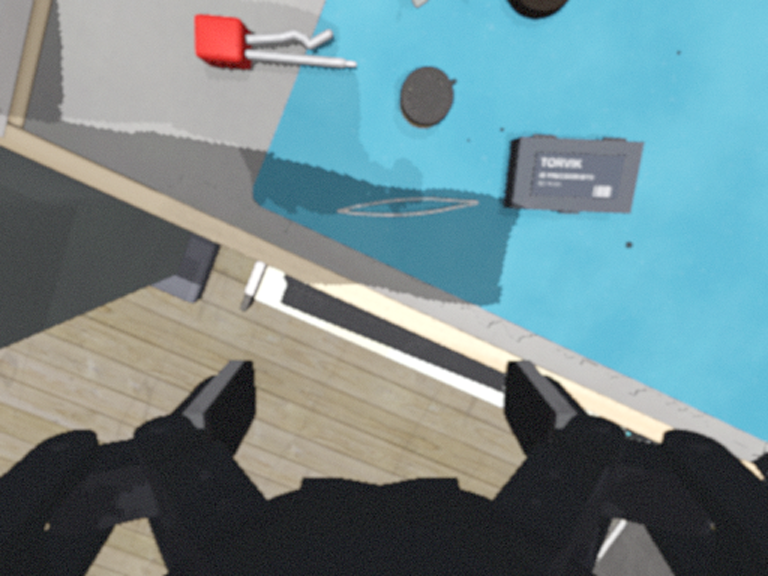

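```bash
cat > go.py <<'E'
# usage: go.py x y z heading_deg  -> shift in tool axes (after turning), turn
from h import *
s=env.get_state(); w,x,y,z=s["orientation"]; p=s["tcp_pos"]
h=np.degrees(np.arctan2(2*(x*y+w*z),1-2*(y*y+z*z)))
print("t",round(s["clock"],1),"tcp",p.round(4),"head",h.round(2),"F",s["wrist_force"].round(1),"gap",round(s["finger_gap"],4),"grip",round(s["grip_force"],1),"j",s["joint_pos"].round(2))
if len(sys.argv)>4:
    t=np.array([float(a) for a in sys.argv[1:5]]); d=t[:3]-p; H=np.radians(t[3])
    turn=-((t[3]-h+180)%360-180)
    print("turn",turn.round(2),"shift mm",np.round(1000*np.array([d[0]*np.cos(H)+d[1]*np.sin(H), d[0]*np.sin(H)-d[1]*np.cos(H), -d[2]]),1))
E
python3 -m jog '[[-1,0,0,0,7],[-1,0,0,0,7],[-1,0,0,0,7],[-1,0,0,0,4.3]]' && python3 -m jog '[[-1,0.041,-0.028,-0.012,0],[-1,0.041,-0.028,-0.012,0],[-1,0.041,-0.028,-0.012,0],[-1,0.041,-0.028,-0.012,0],[-1,0.041,-0.028,-0.012,0]]' && python3 -m jog '[[-1,0,0,0,0],[-1,0,0,0,0],[-1,0,0,0,0]]'
python3 go.py 0.531 -0.089 0.3 0
python3 -c "
from h import *
c=snap('wrist','pics/wrist1.png',scale=1.5)"
```

```text
clock: 0.48
tcp_pos: [0.2453, -0.5198, 0.2419]
orientation: [-0.0, 1.0, -0.003, -0.0]
wrist_force: [0.9, 0.4, -1.0]
finger_gap: 0.0853
grip_force: 0.0
clock: 0.9
tcp_pos: [0.4137, -0.4047, 0.2915]
orientation: [-0.0, 1.0, -0.001, -0.0]
wrist_force: [0.2, -0.8, -0.3]
finger_gap: 0.0856
grip_force: 0.0
clock: 1.15
tcp_pos: [0.4127, -0.4058, 0.2908]
orientation: [-0.0, 1.0, 0.0, -0.0]
wrist_force: [0.1, 0.1, 0.1]
finger_gap: 0.0857
grip_force: 0.0
t 1.1 tcp [ 0.4127 -0.4058  0.2908] head 0.02 F [0.1 0.1 0.1] gap 0.0857 grip 0.0 j [-0.92  0.31  0.17  1.42 -0.    2.23]
turn 0.02 shift mm [ 118.3 -316.8   -9.2]
```

View pics/wrist1.png

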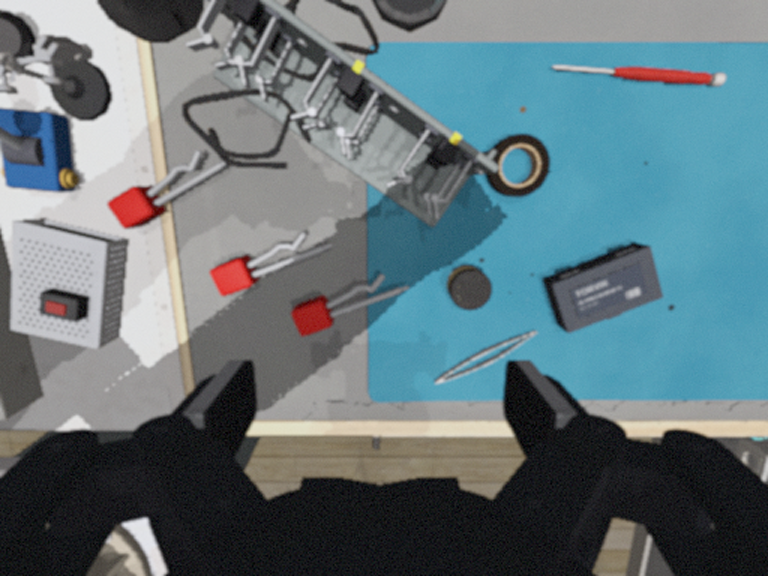

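```bash
python3 - <<'E'
from h import *
c=np.load("pics/wrist1.npz")
def P(n,u,v,z): print(n,np.round(pix2plane(c,u/1.5,v/1.5,z)[:2],4))
P("mb",358,66,.1);P("mc",456,138,.1);P("corner",434,226,.005);P("platetop right",495,160,.1)
P("frontleft?",215,75,.005)
for n,a,b in zip("123",((138,206),(236,274),(314,316)),((228,162),(330,243),(406,288))): P("clip"+n,*a,.03);P("tip"+n,*b,.015)
P("pot",470,288,.03);P("tape",519,165,.019); P("mb .075",358,66,.075)
E
python3 -m jog '[[0,0.024,-0.040,0,0],[0,0.024,-0.040,0,0],[0,0.024,-0.040,0,0],[0,0.024,-0.040,0,0],[0,0.024,-0.040,0,0]]' && python3 -m jog '[[0,0,-0.040,0,0],[0,0,-0.040,0,0],[0,0,-0.037,0,0],[0,0,0,0,0]]'
python3 go.py 0.531 -0.089 0.2 0
python3 -c "
from h import *
c=snap('wrist','pics/wrist2.png',scale=1.5)"
```

```text
mb [ 0.5599 -0.3922]
mc [ 0.5124 -0.4634]
corner [ 0.4399 -0.4621]
platetop right [ 0.4971 -0.4931]
frontleft? [ 0.5764 -0.2569]
clip1 [ 0.4604 -0.183 ]
tip1 [ 0.5002 -0.2651]
clip2 [ 0.396  -0.2683]
tip2 [ 0.4241 -0.3586]
clip3 [ 0.3533 -0.3422]
tip3 [ 0.3784 -0.4345]
pot [ 0.3821 -0.4962]
tape [ 0.4975 -0.5375]
mb .075 [ 0.5662 -0.391 ]
clock: 1.62
tcp_pos: [0.5194, -0.2275, 0.2907]
orientation: [-0.0, 1.0, -0.002, -0.0]
wrist_force: [0.7, -0.6, -0.3]
finger_gap: 0.0427
grip_force: 0.0
clock: 1.95
tcp_pos: [0.5186, -0.1061, 0.2911]
orientation: [-0.001, 1.0, 0.001, -0.001]
wrist_force: [-0.6, -0.3, -0.8]
finger_gap: 0.0431
grip_force: 0.0
t 1.9 tcp [ 0.5186 -0.1061  0.2911] head 0.16 F [-0.6 -0.3 -0.8] gap 0.0431 grip 0.0 j [-0.35  0.22  0.04  1.39  0.    2.78]
turn 0.16 shift mm [ 12.4 -17.1  91.1]
```

View pics/wrist2.png

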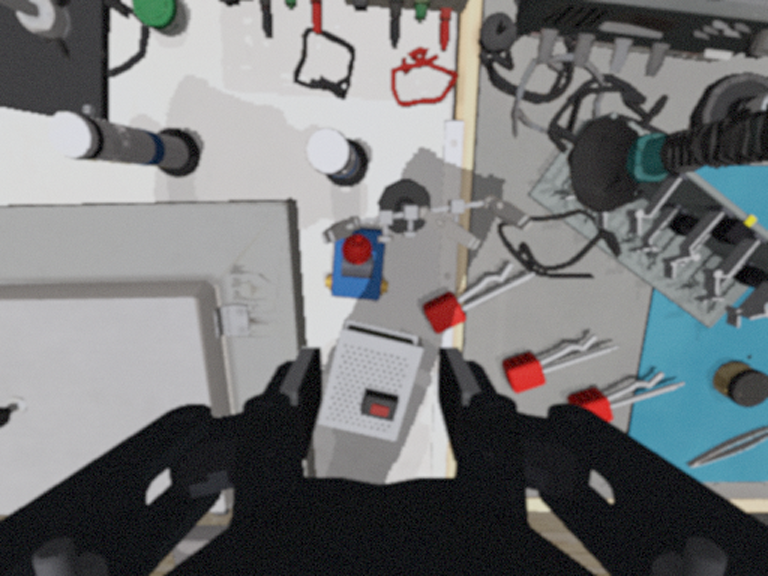

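```bash
cat >> h.py <<'E'
def ray(c,u,v):
    f=K(c); T=np.array(c["T"]); d=T[:3,:3]@np.array([(u-c["cx"])/f,-(v-c["cy"])/f,-1]); return T[:3,3],d/np.linalg.norm(d)
def tri(*obs):
    A=np.zeros((3,3));b=np.zeros(3)
    for c,u,v in obs:
        o,d=ray(c,u,v); M=np.eye(3)-np.outer(d,d); A+=M; b+=M@o
    p=np.linalg.solve(A,b); return p.round(4),[np.round(proj(c,p)-[u,v],1).tolist() for c,u,v in obs]
E
python3 - <<'E'
from h import *
t=np.load("pics/top0.npz"); w=np.load("pics/wrist2.npz"); s=np.load("pics/scene0.npz")
print("lamp",tri((t,130+455/3,115+80/3),(w,605/1.5,165/1.5)), "teal",tri((t,130+467/3,115+72/3),(w,648/1.5,158/1.5),(s,200+393/3.8,145+82/3.8)))
print("ball",tri((t,130+257/3,115+161/3),(w,357/1.5,250/1.5),(s,200+175/3.8,145+90/3.8)))
def P(n,u,v,z): print(n,np.round(pix2plane(w,u/1.5,v/1.5,z)[:2],4))
P("footL",180,152,.006);P("footR",347,165,.006);P("topL",75,135,.145);P("topR",326,150,.145)
P("stand base",406,205,.005); P("arm",440,208,.09); P("valve block",357,265,.025)
E
```

```text
lamp (array([ 0.599 , -0.2643,  0.1207]), [[-0.0, 0.0], [0.1, -0.1]]) teal (array([ 0.6018, -0.2731,  0.1569]), [[-0.0, -1.1], [2.2, -0.6], [-1.4, 0.6]])
ball (array([ 0.5324, -0.0892,  0.0791]), [[-0.1, -0.6], [0.6, 0.1], [-0.5, 0.1]])
footL [0.6151 0.0838]
footR [ 0.6037 -0.0757]
topL [0.6148 0.085 ]
topR [ 0.6063 -0.0731]
stand base [ 0.5662 -0.1333]
arm [ 0.5677 -0.1549]
valve block [ 0.5096 -0.0853]
```

```bash
python3 -m jog '[[0,0.007,-0.009,0.040,0],[0,0.007,-0.008,0.040,0],[0,0,0,0.040,0],[0,0,0,0.035,0],[0,0,0,0,0]]' && python3 -m jog '[[0,0,0,0.033,0],[0,0,0,0.031,0],[0,0,0,0,0],[0,0,0,0,0]]' && python3 -m jog '[[1,0,0,0,0],[1,0,0,0,0],[1,0,0,0,0],[1,0,0,0,0]]' 20; python3 go.py 0.473 -0.086 0.071 0;  python3 -c "
from h import *
c=snap('wrist','pics/wrist3.png',scale=1.5)"
```

```text
clock: 2.42
tcp_pos: [0.5285, -0.094, 0.1287]
orientation: [-0.002, 1.0, -0.002, -0.006]
wrist_force: [-1.8, 0.6, -1.2]
finger_gap: 0.0425
grip_force: 0.0
clock: 2.75
tcp_pos: [0.5333, -0.0949, 0.0725]
orientation: [-0.0, 1.0, -0.001, -0.001]
wrist_force: [0.2, -0.2, 0.8]
finger_gap: 0.0431
grip_force: 0.0
clock: 3.08
tcp_pos: [0.5339, -0.0876, 0.0745]
orientation: [-0.006, 1.0, 0.002, 0.001]
wrist_force: [-0.6, 23.3, 1.8]
finger_gap: 0.0242
grip_force: 19.9
t 3.1 tcp [ 0.5339 -0.0876  0.0745] head 0.18 F [-0.6 23.3  1.8] gap 0.0242 grip 19.9 j [-0.32  0.36 -0.32  0.89  0.01  2.82]
turn 0.18 shift mm [-60.9  -1.6   3.5]
```

```bash
python3 -m jog '[[1,0,-0.006,0,0],[1,-0.010,-0.001,-0.004,0],[1,-0.010,-0.001,-0.0025,0],[1,-0.010,-0.001,-0.001,0],[1,-0.010,-0.001,0.001,0]]' && python3 -m jog '[[1,-0.010,-0.001,0.0025,0],[1,-0.010,0,0.004,0],[1,-0.003,0,0.001,0],[1,0,0,0,0],[1,0,0,0,0]]';  python3 go.py 0.473 -0.086 0.071 0
```

```text
clock: 3.55
tcp_pos: [0.4956, -0.0837, 0.0816]
orientation: [-0.0, 1.0, -0.0, 0.003]
wrist_force: [2.5, 5.7, -0.0]
finger_gap: 0.0242
grip_force: 19.5
clock: 3.97
tcp_pos: [0.4711, -0.0835, 0.0732]
orientation: [0.001, 1.0, -0.001, 0.001]
wrist_force: [-2.1, 1.1, 0.4]
finger_gap: 0.0002
grip_force: 0.9
t 4.0 tcp [ 0.4711 -0.0835  0.0732] head -0.12 F [-2.1  1.1  0.4] gap 0.0002 grip 0.9 j [-0.34  0.25 -0.48  0.84 -0.    2.8 ]
turn -0.12 shift mm [1.9 2.5 2.2]
```

```bash
python3 -m jog '[[1,0,0,-0.04,0],[1,0,0,-0.04,0],[1,0,0,-0.03,0],[0,0,0,0,0],[0,0,0,0,0]]' >/dev/null;  python3 go.py; python3 -c "
from h import *
c=snap('wrist','pics/wrist4.png',(130,80,380,280),3)"
```

```text
t 4.4 tcp [ 0.4734 -0.084   0.1847] head -0.1 F [-0.2  0.5 -0.3] gap 0.0234 grip 0.0 j [-0.34  0.15 -0.31  1.1  -0.    2.8 ]
```

View pics/wrist4.png

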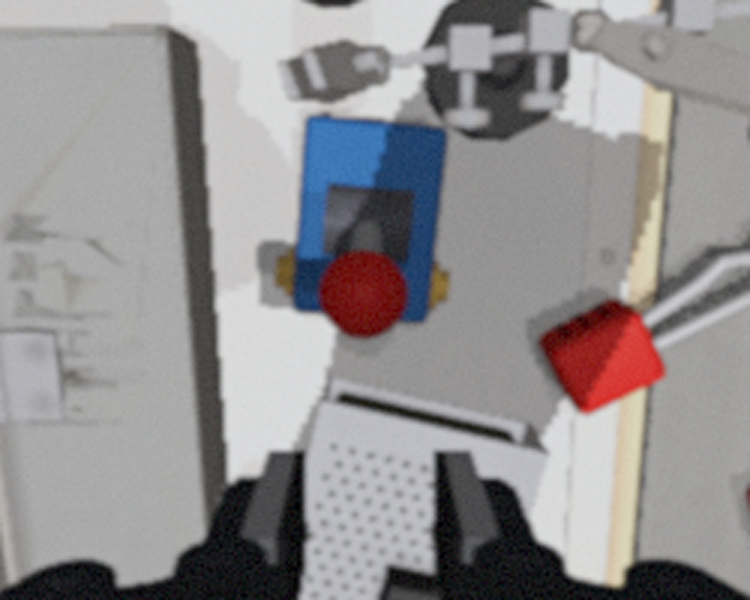

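```bash
python3 - <<'E'
from h import *
w=np.load("pics/wrist4.npz")
def P(n,u,v,z): print(n,np.round(pix2plane(w,130+u/3,80+v/3,z),4))
P("ball",362,292,.075);P("ball",362,292,.08)
for p in ((310,115),(445,128),(427,322),(296,308)): P("blk",*p,.025)
P("clip1",603,340,.03)
E
python3 -m jog '[[0,0,0,0,0]]'; python3 go.py
```

```text
ball [ 0.4942 -0.0838  0.075 ]
ball [ 0.4951 -0.0838  0.08  ]
blk [ 0.5461 -0.0662  0.025 ]
blk [ 0.5418 -0.1122  0.025 ]
blk [ 0.4741 -0.1071  0.025 ]
blk [ 0.4793 -0.0599  0.025 ]
clip1 [ 0.4684 -0.1699  0.03  ]
clock: 4.52
tcp_pos: [0.4708, -0.0828, 0.1809]
orientation: [0.0, 1.0, -0.001, -0.0]
wrist_force: [-0.3, 0.1, -0.1]
finger_gap: 0.042
grip_force: 0.0
t 4.5 tcp [ 0.4708 -0.0828  0.1809] head -0.08 F [-0.3  0.1 -0.1] gap 0.042 grip 0.0 j [-0.34  0.16 -0.31  1.1  -0.    2.8 ]
```

```bash
python3 -m jog '[[1,0.028,0,0,0],[1,0.028,0,0,0],[1,0,0,0.035,0],[1,0,0,0.035,0],[1,0,0,0.033,0]]' && python3 -m jog '[[1,0,0,0,0],[1,-0.008,0,0,0],[1,-0.008,0,0,0],[1,0,0,0,0]]' && python3 -m jog '[[1,-0.006,0,0,0],[1,-0.004,0,0,0],[1,0,0,0,0]]' && python3 -m jog '[[1,-0.004,0,0,0],[1,-0.003,0,0,0],[1,0,0,0,0]]';  python3 go.py
```

```text
clock: 4.93
tcp_pos: [0.5267, -0.0824, 0.0757]
orientation: [-0.0, 1.0, -0.0, -0.001]
wrist_force: [0.8, 0.5, -1.1]
finger_gap: -0.0002
grip_force: 0.0
clock: 5.27
tcp_pos: [0.5103, -0.0826, 0.0798]
orientation: [0.0, 1.0, -0.001, 0.0]
wrist_force: [-1.5, -0.3, 0.6]
finger_gap: 0.0
grip_force: 0.0
clock: 5.52
tcp_pos: [0.505, -0.0833, 0.0808]
orientation: [0.001, 1.0, -0.0, 0.005]
wrist_force: [8.0, 0.6, -3.8]
finger_gap: 0.0001
grip_force: 4.0
clock: 5.77
tcp_pos: [0.5044, -0.0841, 0.0821]
orientation: [0.001, 1.0, -0.0, 0.011]
wrist_force: [22.7, 1.5, -10.7]
finger_gap: 0.0001
grip_force: 10.9
t 5.8 tcp [ 0.5044 -0.0841  0.0821] head -0.0 F [ 22.7   1.5 -10.7] gap 0.0001 grip 10.9 j [-0.33  0.28 -0.41  0.86  0.    2.82]
```

```bash
python3 -m jog '[[1,0.012,0,0,0],[1,0,0,-0.04,0],[1,0,0,-0.04,0],[0,0,0,-0.04,0],[-1,0.03,-0.02,-0.04,0]]' >/dev/null && python3 -m jog '[[-1,0.03,-0.02,-0.03,0],[-1,0.03,-0.02,0,0],[-1,0,-0.02,0,0],[-1,0,0,0,0],[-1,0,0,0,0]]';  python3 go.py; python3 -c "
from h import *
c=snap('wrist','pics/wrist5.png',None,1.5)"
```

```text
clock: 6.6
tcp_pos: [0.5857, -0.0085, 0.2568]
orientation: [0.0, 1.0, 0.001, 0.0]
wrist_force: [-0.8, 0.2, -0.1]
finger_gap: 0.0831
grip_force: 0.0
t 6.6 tcp [ 0.5857 -0.0085  0.2568] head 0.07 F [-0.8  0.2 -0.1] gap 0.0831 grip 0.0 j [-0.15  0.33  0.11  1.34 -0.    2.99]
```

View pics/wrist5.png

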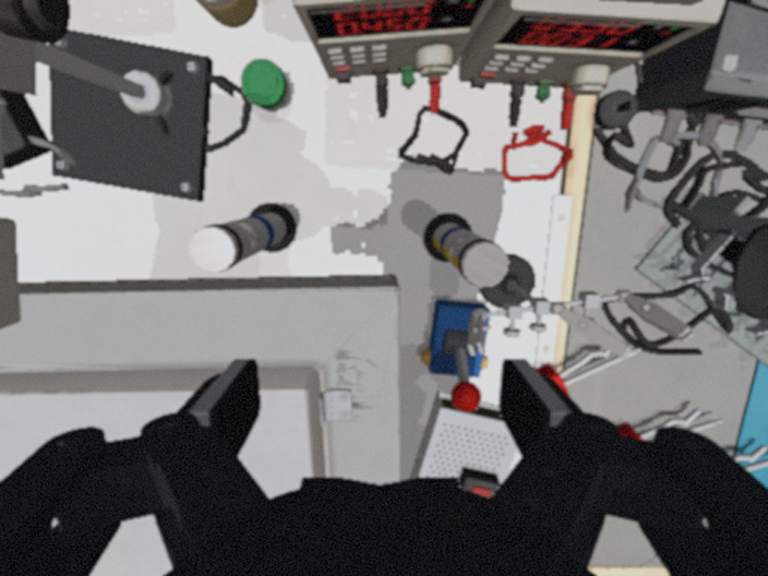

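```bash
python3 - <<'E'
from h import *
for f in ("wrist5","wrist2","top0"):
    w=np.load(f"pics/{f}.npz"); im=w["img"].astype(int)
    r,g,b=im[...,0],im[...,1],im[...,2]
    m=(np.minimum(r,g)-b>35)&(abs(r-g)<70)
    for n,(x,y) in dict(L=(.6125,.084),R=(.6045,-.0745)).items():
        A=[]
        for v,u in zip(*np.nonzero(m)):
            o,d=ray(w,u,v); a=d[0]**2+d[1]**2; bb=d[0]*(o[0]-x)+d[1]*(o[1]-y); cc=(o[0]-x)**2+(o[1]-y)**2-.0145**2
            D=bb*bb-a*cc
            if D<0: continue
            t=(-bb-D**.5)/a; p=o+t*d
            if .01<p[2]<.14: A.append([np.degrees(np.arctan2(p[1]-y,p[0]-x)),p[2],u,v])
        A=np.array(A); print(f,n,len(A),A.mean(0).round(2) if len(A) else'',A.std(0).round(2) if len(A) else'')
w=np.load("pics/wrist5.npz")
cv2.imwrite("pics/c5.png",cv2.resize(w["img"][125:200,120:350,::-1],None,fx=3.4,fy=3.4,interpolation=cv2.INTER_CUBIC))
def P(n,u,v,z): print(n,np.round(pix2plane(w,u/1.5,v/1.5,z)[:2],4))
P("footL",272,228,.006);P("footR",448,237,.006);P("topL",213,250,.145);P("topR",484,263,.145); P("ball",466,397,.075)
E
```

```text
wrist5 L 0  
wrist5 R 54 [9.4200e+01 8.0000e-02 2.9780e+02 1.6893e+02] [7.57 0.04 5.09 4.84]
wrist2 L 0  
wrist2 R 0  
top0 L 0  
top0 R 0  
footL [0.6146 0.0883]
footR [ 0.6066 -0.0737]
topL [0.6149 0.0886]
topR [ 0.6073 -0.0725]
ball [ 0.4805 -0.0832]
```

View pics/c5.png

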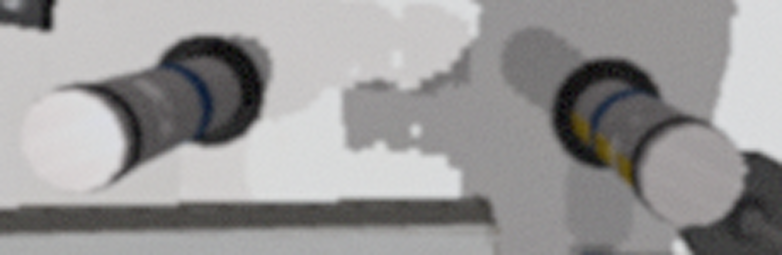

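```bash
python3 -m jog '[[-1,-0.010,-0.035,0,0],[-1,-0.010,-0.035,0,0],[-1,0,-0.035,0,0],[-1,0,-0.035,0,0],[-1,0,0,0,0]]' >/dev/null && python3 -m jog '[[-1,0,0,0,0],[-1,0,0,0,0]]'; cat > st.py <<'E'
from h import *
def stripe(w,x,y,R=.0145):
    im=w["img"].astype(int); r,g,b=im[...,0],im[...,1],im[...,2]; m=(np.minimum(r,g)-b>35)&(abs(r-g)<70); A=[]
    for v,u in zip(*np.nonzero(m)):
        o,d=ray(w,u,v); a=d[0]**2+d[1]**2; bb=d[0]*(o[0]-x)+d[1]*(o[1]-y); cc=(o[0]-x)**2+(o[1]-y)**2-R**2
        D=bb*bb-a*cc
        if D<0: continue
        p=o+(-bb-D**.5)/a*d
        if .01<p[2]<.14: A.append([np.degrees(np.arctan2(p[1]-y,p[0]-x)),p[2],u,v])
    A=np.array(A); print(len(A),A.mean(0).round(2) if len(A) else'',A.std(0).round(2) if len(A) else '')
E
python3 - <<'E'
from st import *
w=snap('wrist','pics/wrist6.png',None,1.5); print(env.get_state()["tcp_pos"])
for x,y in ((.6145,.087),(.6165,.087),(.606,-.074),(.608,-.074)): stripe(w,x,y)
E
```

```text
clock: 7.23
tcp_pos: [0.5661, 0.1052, 0.2564]
orientation: [-0.009, 1.0, 0.018, -0.0]
wrist_force: [0.6, -0.6, -0.1]
finger_gap: 0.0852
grip_force: 0.0
[0.56623334 0.10499192 0.25623468]
0  
0  
234 [9.7710e+01 8.0000e-02 4.0907e+02 1.5672e+02] [ 7.2   0.04 17.64  4.22]
234 [1.0620e+02 8.0000e-02 4.0907e+02 1.5672e+02] [ 7.68  0.04 17.64  4.22]
```

View pics/wrist6.png

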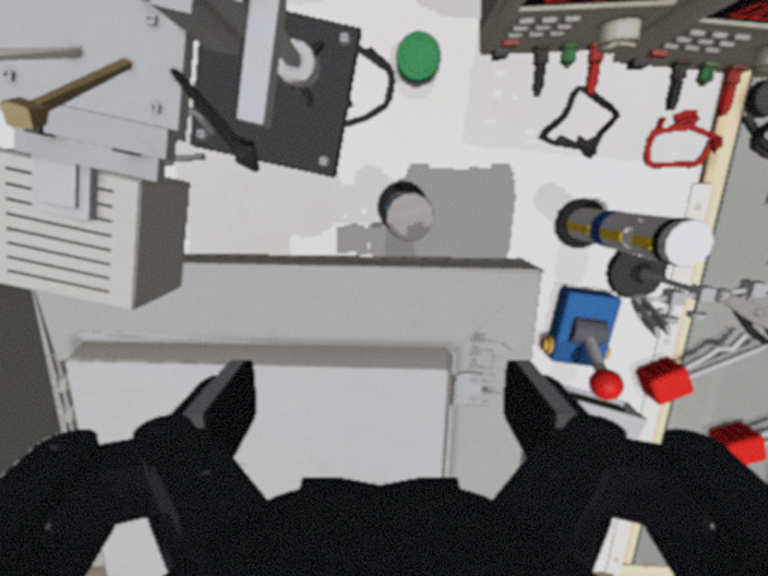

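```bash
python3 -m jog '[[-1,-0.035,-0.015,0,0],[-1,-0.035,-0.015,0,0],[-1,-0.035,-0.015,0,0],[-1,0,-0.015,0,0],[-1,0,0,0,0]]' >/dev/null && python3 -m jog '[[-1,0,0,0,0],[-1,0,0,0,0]]'; 
python3 - <<'E'
from st import *
w=snap('wrist','pics/wrist7.png',(150,0,512,250),2); print(env.get_state()["tcp_pos"])
for x,y in ((.6145,.087),(.6165,.087),(.606,-.074),(.608,-.074)): stripe(w,x,y)
w=np.load("pics/wrist6.npz")
def P(n,u,v,z): print(n,np.round(pix2plane(w,u/1.5,v/1.5,z)[:2],4))
P("footL",405,208,.006);P("footR",585,222,.006);P("topL",410,216,.145);P("topR",686,242,.145)
E
```

```text
clock: 7.87
tcp_pos: [0.4617, 0.1291, 0.2581]
orientation: [-0.022, 0.999, 0.04, -0.0]
wrist_force: [0.1, -0.6, 0.2]
finger_gap: 0.0855
grip_force: 0.0
[0.46167025 0.12920132 0.25791851]
151 [1.3112e+02 8.0000e-02 3.0199e+02 4.5990e+01] [7.98 0.04 4.63 9.87]
145 [1.3426e+02 8.0000e-02 3.0230e+02 4.5300e+01] [7.9  0.03 4.46 9.47]
390 [9.6330e+01 9.0000e-02 4.6534e+02 5.8310e+01] [ 7.27  0.04 25.24  8.62]
390 [1.0389e+02 8.0000e-02 4.6534e+02 5.8310e+01] [ 7.07  0.04 25.24  8.62]
footL [0.6136 0.0866]
footR [ 0.6072 -0.077 ]
topL [0.6157 0.0898]
topR [ 0.6069 -0.0712]
```

View pics/wrist7.png

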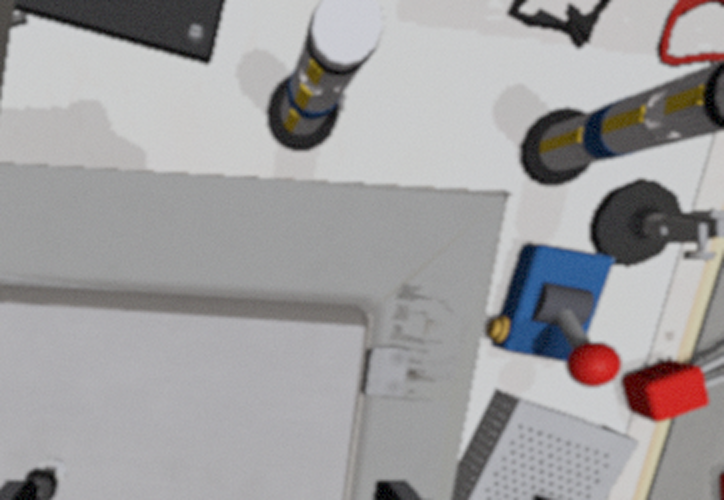

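```bash
python3 -m jog '[[-1,0,0.035,0,0],[-1,0,0.035,0,0],[-1,0,0.035,0,0],[-1,0,0.035,0,0],[-1,0,0,0,-7]]' >/dev/null && python3 -m jog '[[-1,0,0.02,0,0],[-1,0.02,0,0,0],[-1,0,0,0,0],[-1,0,0,0,0]]' >/dev/null; python3 go.py 0.6065 -0.0735 0.27 9
```

```text
t 8.7 tcp [ 0.4963 -0.026   0.2503] head 11.57 F [ 0.6  0.3 -0.7] gap 0.0853 grip 0.0 j [-0.24  0.17 -0.12  1.29  0.04  2.7 ]
turn 2.57 shift mm [101.4  64.2 -19.7]
```

```bash
sed -i 's/print("t",/print("q",s["orientation"].round(3),"t",/' go.py; python3 -m jog '[[-1,0.034,0.021,-0.007,2.6],[-1,0.034,0.021,-0.006,0],[-1,0.033,0.022,-0.006,0],[-1,0,0,0,0],[-1,0,0,0,0]]' >/dev/null; python3 go.py 0.6065 -0.0735 0.11 9
```

```text
q [-0.022  0.997  0.078 -0.001] t 9.1 tcp [ 0.607  -0.0723  0.2653] head 9.01 F [ 0.2  0.3 -0.4] gap 0.0853 grip 0.0 j [-0.27  0.39  0.22  1.41  0.04  2.71]
turn 0.01 shift mm [ -0.7   1.1 155.3]
```

```bash
T='[[-1,0,0,0,-7.1],[-1,0,0,0,-7.1],[-1,0,0,0,-7.1],[-1,0,0,0,-7.1],[-1,0,0,0,-7.1]]' ; python3 -m jog '[[-1,0,0,0,-7.1],[-1,0,0,0,-7.1],[-1,0,0,0,-7.1],[-1,0,0,0,-7.1],[-1,0,0,0,-7.1]]' >/dev/null;  python3 -m jog '[[-1,0,0,0,-7.1],[-1,0,0,0,-7.1],[-1,0,0,0,-7.1],[-1,0,0,0,-7.1],[-1,0,0,0,-7.1]]' >/dev/null; python3 -m jog '[[-1,0.038,-0.033,0,0],[-1,0.038,-0.033,0,0],[-1,0.038,-0.033,0,0],[-1,0,0,0,0],[-1,0,0,0,0]]' >/dev/null; python3 go.py; for i in 1 2 3 4 5 6 7; do python3 -m jog '[[-1,0,0,0,-7.1],[-1,0,0,0,-7.1],[-1,0,0,0,-7.1],[-1,0,0,0,-7.1],[-1,0,0,0,-7.1]]' >/dev/null; done; python3 go.py
```

```text
q [-0.018  0.764  0.645  0.013] t 10.3 tcp [0.5388 0.0379 0.2735] head 80.27 F [ 0.1 -0.9  0.3] gap 0.085 grip 0.0 j [-0.1   0.24  0.02  1.36  0.04  1.64]
q [-0.02   0.963 -0.268 -0.008] t 13.2 tcp [0.5411 0.0347 0.2724] head -31.13 F [ 0.2 -1.2 -0.2] gap 0.0853 grip 0.0 j [-0.11  0.25  0.03  1.36  0.04 -2.71]
```

```bash
python3 -m jog '[[-1,0,0,0,-7.1],[-1,0,0,0,-7.1],[-1,0,0,0,-7.1],[-1,0,0,0,-7.1],[-1,0,0,0,0]]' >/dev/null; python3 go.py;  python3 -m jog '[[-1,0,0,0,-4],[-1,0,0,0,0],[-1,0,0,0,0]]' >/dev/null;python3 go.py
```

```text
q [-0.016  0.999 -0.038 -0.003] t 13.7 tcp [0.5422 0.05   0.2724] head -4.29 F [ 0.6 -0.1 -0.2] gap 0.0854 grip 0.0 j [-0.07  0.25  0.03  1.36  0.03 -3.14]
q [-0.009  1.    -0.016 -0.002] t 13.9 tcp [0.5428 0.0679 0.2723] head -1.84 F [-0.1  0.3  0.4] gap 0.0854 grip 0.0 j [-0.03  0.25  0.04  1.36  0.02 -3.14]
```

```bash
python3 -m jog '[[-1,0,0,0,-4],[-1,0,0,0,0],[-1,0,0,0,0]]' >/dev/null;python3 go.py;  python3 -m jog '[[-1,0,0,0,-1],[-1,0,0,0,0],[-1,0,0,0,0]]' >/dev/null;python3 go.py
```

```text
q [-0.002  1.     0.004 -0.002] t 14.2 tcp [0.5427 0.0862 0.2723] head 0.51 F [ 0.2  0.5 -0.4] gap 0.0855 grip 0.0 j [ 0.01  0.26  0.05  1.36  0.   -3.14]
q [ 0.     1.     0.009 -0.002] t 14.4 tcp [0.5427 0.0907 0.2723] head 1.08 F [0.4 0.2 0.1] gap 0.0853 grip 0.0 j [ 0.02  0.26  0.05  1.36 -0.   -3.14]
```

```bash
for i in 1 2 3 4; do python3 -m jog '[[-1,0,0,0,7],[-1,0,0,0,7],[-1,0,0,0,7],[-1,0,0,0,7],[-1,0,0,0,7]]' >/dev/null; done;  python3 -m jog '[[-1,0,0,0,0],[-1,0,0,0,0]]' >/dev/null; python3 go.py 0.6148 0.0875 0.27 -138.5
```

```text
q [-0.001 -0.353  0.936  0.   ] t 16.2 tcp [0.5427 0.0908 0.2723] head -138.72 F [ 0.  -1.5  0.4] gap 0.0851 grip 0.0 j [ 0.02  0.26  0.05  1.36 -0.   -0.7 ]
turn -0.22 shift mm [-51.8 -50.2   2.3]
```

```bash
python3 -m jog '[[-1,-0.026,-0.025,0,0],[-1,-0.026,-0.025,0,0],[-1,0,0,0.03,0],[-1,0,0,0.03,0],[-1,0,0,0,0]]' >/dev/null;  python3 -m jog '[[-1,0,0,0,0],[-1,0,0,0,0]]' >/dev/null; python3 go.py 0.6145 0.0872 0.11 -138.5; python3 -c "
from h import *
c=snap('wrist','pics/wrist8.png',None,1.5)"
```

```text
q [-0.001 -0.352  0.936  0.   ] t 16.8 tcp [0.6146 0.0876 0.2135] head -138.81 F [ 0.6 -0.4  0.9] gap 0.0855 grip 0.0 j [ 0.01  0.41  0.12  1.28 -0.   -0.71]
turn -0.31 shift mm [  0.4  -0.2 103.5]
```

View pics/wrist8.png

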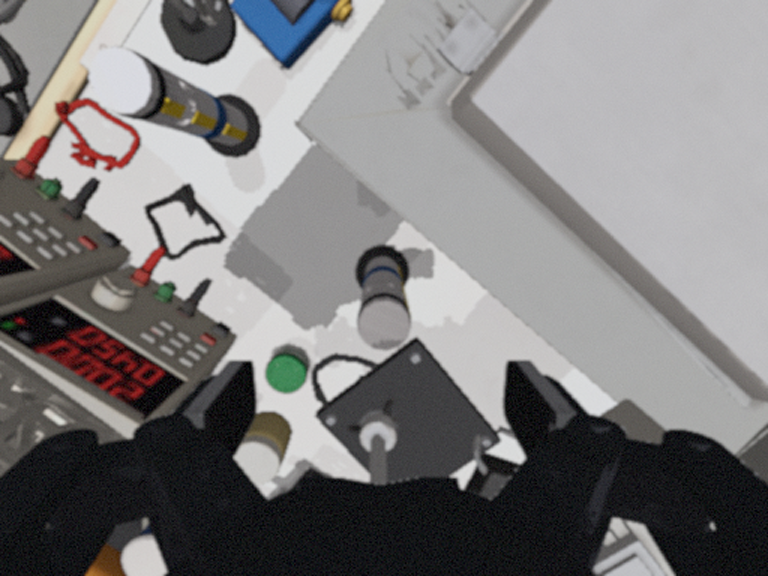

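```bash
python3 - <<'E'
from h import *
a=np.load("pics/wrist6.npz"); b=np.load("pics/wrist8.npz"); c=np.load("pics/wrist5.npz"); t=np.load("pics/top0.npz")
print("disc",tri((a,295/1.5,60/1.5),(b,380/1.5,433/1.5),(c,145/1.5,95/1.5)))
def P(n,u,v,z): print(n,np.round(pix2plane(b,u/1.5,v/1.5,z)[:2],4))
P("tL",384,322,.145);P("fL",383,268,.006);P("tR",125,82,.145);P("fR",232,127,.006)
for z in (.1,.2,.3,.4):
    p=proj(a,[.7,.135,z])*1.5; q=proj(t,[.7,.135,z])*1.5; s=proj(np.load("pics/scene0.npz"),[.7,.135,z])*1.5; print(z,p,q,s)
E
```

```text
disc (array([0.7247, 0.182 , 0.0204]), [[-0.5, 2.0], [-1.1, -0.3], [-0.9, -1.3]])
tL [0.6135 0.0889]
fL [0.6118 0.0885]
tR [ 0.6052 -0.0706]
fR [ 0.6057 -0.0711]
0.1 [342.00565233  72.70054888] [199.58529828 155.36910797] [392.95126033 189.3555927 ]
0.2 [315.78860765   5.51077419] [179.64675086 138.04029012] [393.38902121 147.57219827]
0.3 [ 214.27088864 -254.6616728 ] [155.34743147 116.92147588] [393.8664429  102.00326006]
0.4 [ 781.35783511 1198.68459979] [125.0810647   90.61663303] [394.38917099  52.10991676]
```

```bash
python3 -m jog '[[-0.5,0,0,0.035,-0.3],[-0.5,0,0,0.035,0],[-0.5,0,0,0.033,0],[-0.5,0,0,0,0],[-0.5,0,0,0,0]]' && python3 -m jog '[[1,0,0,0,0],[1,0,0,0,0],[1,0,0,0,0],[1,0,0,0,0],[1,0,0,0,0]]' 100; python3 go.py; python3 - <<'E'
from st import *
w=np.load("pics/wrist8.npz")
for x,y in ((.606,-.0725),(.6065,-.0735)): stripe(w,x,y)
E
```

```text
clock: 17.3
tcp_pos: [0.6137, 0.0877, 0.1098]
orientation: [-0.002, -0.354, 0.935, 0.001]
wrist_force: [0.7, 0.1, 1.1]
finger_gap: 0.0639
grip_force: 0.0
clock: 17.72
tcp_pos: [0.6158, 0.0883, 0.1124]
orientation: [0.001, -0.354, 0.935, 0.0]
wrist_force: [-0.8, 1.4, 7.1]
finger_gap: 0.0261
grip_force: 97.3
q [ 0.001 -0.354  0.935  0.   ] t 17.7 tcp [0.6158 0.0883 0.1124] head -138.55 F [-0.8  1.4  7.1] gap 0.0261 grip 97.3 j [ 0.01  0.47 -0.05  1.05  0.   -0.71]
334 [9.8590e+01 9.0000e-02 1.3245e+02 7.8790e+01] [ 7.56  0.04 17.09  6.97]
332 [9.9070e+01 9.0000e-02 1.3227e+02 7.8710e+01] [ 7.63  0.04 16.99  6.93]
```

```bash
python3 -m jog '[[1,0,0,-0.035,0],[1,0,0,-0.035,0],[1,0,0,-0.035,0],[1,0,0,-0.035,0],[1,0,0,0,-5]]' >/dev/null;  python3 -m jog '[[1,0,0,0,-5],[1,0,0,0,-5],[1,0,0,0,0]]' >/dev/null; python3 go.py 0.45 -0.18 0.25 -123.3; python3 go.py 0.472 -0.336 0.25 -123.3
```

```text
q [-0.001 -0.474  0.881  0.   ] t 18.4 tcp [0.6149 0.0877 0.2505] head -123.45 F [-0.4  0.4 -2.3] gap 0.0262 grip 98.9 j [ 0.01  0.4   0.2   1.37 -0.   -0.97]
turn -0.15 shift mm [314.3  -9.1   0.5]
q [-0.001 -0.474  0.881  0.   ] t 18.4 tcp [0.6149 0.0877 0.2505] head -123.45 F [-0.4  0.4 -2.3] gap 0.0262 grip 98.9 j [ 0.01  0.4   0.2   1.37 -0.   -0.97]
turn -0.15 shift mm [ 432.6 -113.1    0.5]
```

```bash
python3 -m jog '[[1,0.039,0,0,0],[1,0.039,0,0,0],[1,0.039,0,0,0],[1,0.039,0,0,0],[1,0.039,0,0,0]]' >/dev/null;  python3 -m jog '[[1,0.04,-0.003,0,0],[1,0.04,-0.003,0,0],[1,0.04,-0.003,0,0],[1,0.04,-0.033,0,0],[1,0.039,-0.035,0,0]]' >/dev/null;python3 -m jog '[[1,0.039,-0.035,0,0],[1,0,0,0,0],[1,0,0,0,0],[1,0,0,0,0]]' >/dev/null; python3 go.py 0.472 -0.336 0.25 -123.3;  python3 -c "
from h import *
c=snap('wrist','pics/wrist9.png',None,1.5)"
```

```text
q [-0.001 -0.472  0.882  0.001] t 19.6 tcp [ 0.4639 -0.3036  0.2496] head -123.72 F [-0.2  0.2 -1.6] gap 0.0262 grip 99.2 j [-0.72  0.27  0.01  1.31 -0.   -1.71]
turn -0.42 shift mm [ 22.7 -24.5  -0.4]
```

View pics/wrist9.png

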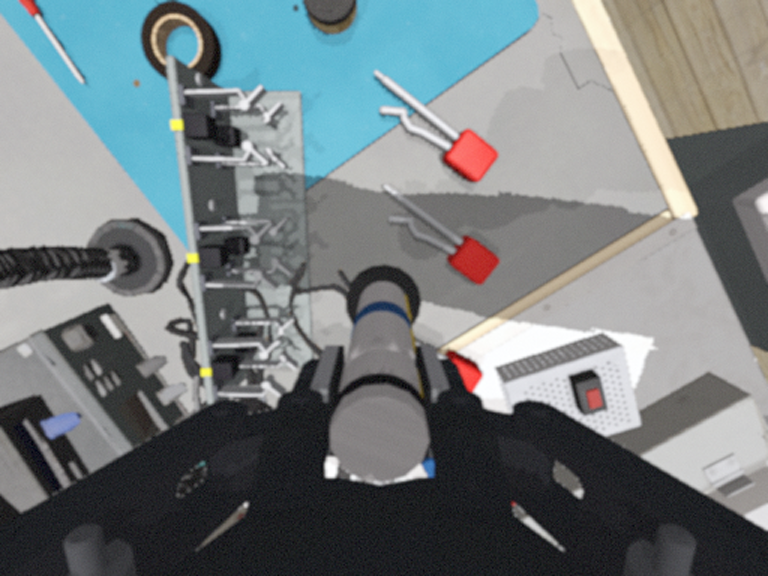

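```bash
python3 - <<'E'
from h import *
from scipy import ndimage as nd
w=np.load("pics/wrist9.npz"); im=w["img"].astype(int); r,g,b=im[...,0],im[...,1],im[...,2]
m=(np.minimum(r,g)-b>60)&(abs(r-g)<70); L,n=nd.label(m); M=[]
for i in range(1,n+1):
    v,u=np.nonzero(L==i)
    if len(u)>8 and u.mean()<150: M.append(pix2plane(w,u.mean(),v.mean(),.1)[:2]); print(len(u),(u.mean()*1.5).round(),(v.mean()*1.5).round(),M[-1].round(4))
print(np.diff(M,axis=0), [np.degrees(np.arctan2(d[1],d[0])) for d in np.diff(M,axis=0)])
P=lambda n,u,v,z: print(n,np.round(pix2plane(w,u/1.5,v/1.5,z)[:2],4))
P("cap",381,425,.2826-.0005);P("foot",384,296,.144);P("corner",301,92,.005); P("front edge mid",309,270,.005)
P("clip2 c",470,258,.03);P("clip2 tip",387,186,.015);P("clip3 c",470,154,.03);P("clip3 tip",378,73,.015)
s=env.get_state(); print(s["tcp_pos"],s["orientation"])
# stripe angle of held tube
x,y=s["tcp_pos"][:2]; A=[]
for dx in (0,.0015):
  A=[]
  for v,u in zip(*np.nonzero((np.minimum(r,g)-b>35)&(abs(r-g)<70))):
    if not (255<u<285 and 190<v<265): continue
    o,d=ray(w,u,v); a=d[0]**2+d[1]**2; bb=d[0]*(o[0]-x)+d[1]*(o[1]-y); cc=(o[0]-x)**2+(o[1]-y)**2-.0145**2; D=bb*bb-a*cc
    if D>0: p=o+(-bb-D**.5)/a*d; A.append(np.degrees(np.arctan2(p[1]-y,p[0]-x)))
  print(len(A),np.median(A) if A else None); x+=.0015
E
```

```text
60 177.0 124.0 [ 0.5122 -0.4622]
51 192.0 258.0 [ 0.5598 -0.3915]
51 205.0 371.0 [ 0.6071 -0.321 ]
[[0.04751024 0.0706767 ]
 [0.04731624 0.07056635]] [np.float64(56.09024706190536), np.float64(56.1573061169791)]
cap [ 0.4617 -0.3071]
foot [ 0.4594 -0.3056]
corner [ 0.4384 -0.459 ]
front edge mid [ 0.522  -0.3335]
clip2 c [ 0.3944 -0.2668]
clip2 tip [ 0.4206 -0.3562]
clip3 c [ 0.3514 -0.34  ]
clip3 tip [ 0.3784 -0.4333]
[ 0.46406007 -0.3028536   0.24976843] [-0.00142204 -0.47233705  0.88141627  0.00102599]
15 171.63151946764233
1 160.8932602072494
```

```bash
python3 - <<'E'
from h import *
w=np.load("pics/wrist9.npz"); im=w["img"].astype(int); r,g,b=im[...,0],im[...,1],im[...,2]
for x,y in ((.4617,-.3066),(.4627,-.3056),(.4607,-.3063)):
  A=[]
  for v,u in zip(*np.nonzero((np.minimum(r,g)-b>35)&(abs(r-g)<70))):
    if not (255<u<290 and 185<v<270): continue
    o,d=ray(w,u,v); a=d[0]**2+d[1]**2; bb=d[0]*(o[0]-x)+d[1]*(o[1]-y); cc=(o[0]-x)**2+(o[1]-y)**2-.0145**2; D=bb*bb-a*cc
    if D>0: p=o+(-bb-D**.5)/a*d; A.append(np.degrees(np.arctan2(p[1]-y,p[0]-x)))
  print(len(A),np.median(A) if A else None)
for p in ((300,320),(345,275),(290,290),(340,350)): print(pix2plane(w,p[0]/1.5,p[1]/1.5,.003)[:2].round(3))
E
python3 go.py 0.4802 -0.3341 0.13 -123.9
```

```text
29 -169.24071546922775
18 174.1885592843086
42 -168.5915878064739
[ 0.559 -0.299]
[ 0.497 -0.311]
[ 0.549 -0.328]
[ 0.544 -0.252]
q [-0.001 -0.472  0.881  0.001] t 19.6 tcp [ 0.4641 -0.3029  0.2498] head -123.63 F [-0.5 -0.3 -2.7] gap 0.0264 grip 99.2 j [-0.72  0.27  0.01  1.31 -0.   -1.71]
turn 0.27 shift mm [ 16.9 -30.8 119.8]
```

```bash
python3 - <<'E'
from h import *
w=np.load("pics/wrist9.npz"); im=w["img"].astype(int)
for v in (198,202,216,222,230,236,242):
    print(v,' '.join(f"{min(p[0],p[1])}{'y' if min(p[0],p[1])-p[2]>25 else ''}" for p in im[v,226:292]))
E
```

```text
198 190 188 177 144 98 54 41 39 35 39 42 46 39 61 94 109 120 120 119 118 122 120 123 119 122 121 123 123 123 125 126 124 125 122 124 122 122 120 120 118 119 119 119 116 109y 80y 54 36 38 31 34 31 28 61 98 116 127 128 124 129 129 126 128 126 124 125
202 191 191 190 188 145 87 38 41 46 45 35 42 67 90 110 118 122 115 114 102 90 78 63 46 41 33 32 35 31 32 22 30 35 43 53 62 74 92 111 114 117 122 121 116 117 103y 79y 43 40 35 32 29 29 58 127 176 192 192 187 185 189 184 168 148 136 132
216 173 174 182 190 192 194 191 182 156 113 80 89 113 120 118 121 121 121 119 123 117 122 123 123 123 123 122 121 124 124 122 122 121 124 125 126 125 118 122 118 120 114 122 118 115 101 72 72 96 138 165 178 180 181 181 180 181 188 189 194 194 195 196 193 196 197
222 173 173 174 173 172 173 171 155 128 117 112 116 118 117 122 120 123 122 117 122 120 119 120 123 123 124 122 120 123 124 123 125 125 126 120 118 121 120 118 122 119 121 121 120 116 119 115 113 122y 138y 160 167 168 172 175 178 177 176 179 176 178 177 176 174 180 178
230 120 115 123 145 169 171 153 130 118 117 116 123 127 130 125 122 125 128 122 123 122 122 120 123 123 123 126 128 124 128 126 129 133 140 144 150 154 148 140 127 124 123 122 119 114 116 118 118 112 111y 109y 111 116 108 99 96 101 98 97 94 96 113 120 134 157 161
236 27 25 46 105 138 143 130 130 150 154 161 157 148 139 130 123 119 117 114 121 116 123 117 121 121 121 125 120 122 123 121 122 120 122 121 119 122 122 120 119 122 124 120 118 115 118 126 143 148 143 112 63 19 23 34 55 89 99 101 100 98 99 100 96 105 136
242 14 21 36 71 105 120 122 120 115 115 113 115 118 118 116 120 119 123 117 123 122 124 123 123 125 125 123 125 121 123 121 124 118 122 121 124 121 124 120 123 121 119 120 122 120 119 118 118 120 111 87 53 25 14 27 23 45 70 94 97 101 103 98 101 101 100
```

```bash
python3 -m jog '[[1,0.017,-0.031,0,0.3],[1,0,0,0.035,0],[1,0,0,0.035,0],[1,0,0,0.035,0],[1,0,0,0.022,0]]' >/dev/null;  python3 -m jog '[[1,0,0,0,0],[1,0,0,0,0],[1,0,0,0,0]]' >/dev/null; python3 go.py 0.4802 -0.3341 0.1195 -123.9; python3 - <<'E'
from h import *
from scipy import ndimage as nd
w=snap("wrist","pics/w10.png"); im=w["img"].astype(int); r,g,b=im[...,0],im[...,1],im[...,2]
m=(np.minimum(r,g)-b>60)&(abs(r-g)<70); L,n=nd.label(m)
for i in range(1,n+1):
    v,u=np.nonzero(L==i)
    if len(u)>8: print(len(u),u.mean().round(),v.mean().round(),pix2plane(w,u.mean(),v.mean(),.1)[:2].round(4))
E
```

```text
q [-0.001 -0.471  0.882 -0.001] t 20.3 tcp [ 0.4815 -0.3348  0.1247] head -123.82 F [ 0.2 -0.3 -1.4] gap 0.026 grip 99.4 j [-0.74  0.39 -0.13  1.04 -0.   -1.72]
turn 0.08 shift mm [0.1 1.4 5.2]
187 71.0 82.0 [ 0.5127 -0.4624]
136 95.0 232.0 [ 0.56   -0.3915]
```

```bash
python3 -m jog '[[1,0,0,0.005,0],[1,0,-0.015,0,0],[1,0,-0.012,0,0],[1,0,0,0,0],[1,0,0,0,0]]' 120;  python3 -m jog '[[1,0,-0.005,0,0],[1,0,-0.005,0,0],[1,0,0,0,0]]' ;  python3 -m jog '[[1,0,-0.004,0,0],[1,0,-0.004,0,0],[1,0,0,0,0]]'; python3 go.py 0.5326 -0.3731 0.119 -123.9
```

```text
clock: 20.73
tcp_pos: [0.5035, -0.3506, 0.1186]
orientation: [-0.001, -0.47, 0.882, -0.0]
wrist_force: [-0.5, -0.1, -1.0]
finger_gap: 0.0259
grip_force: 118.0
clock: 20.98
tcp_pos: [0.5118, -0.3562, 0.1179]
orientation: [-0.001, -0.47, 0.882, 0.0]
wrist_force: [-0.1, -0.4, -1.8]
finger_gap: 0.0257
grip_force: 118.1
clock: 21.23
tcp_pos: [0.5146, -0.358, 0.1176]
orientation: [-0.003, -0.47, 0.882, 0.004]
wrist_force: [-10.7, 6.2, 8.1]
finger_gap: 0.0254
grip_force: 119.2
q [-0.003 -0.47   0.882  0.004] t 21.2 tcp [ 0.5146 -0.358   0.1176] head -123.87 F [-10.7   6.2   8.1] gap 0.0254 grip 119.2 j [-0.73  0.48 -0.02  1.09 -0.   -1.71]
turn 0.03 shift mm [  2.5 -23.4  -1.4]
```

```bash
python3 -m jog '[[1,0,-0.005,0,0],[1,0,0,0,0]]' |grep -E "tcp|force";  python3 -m jog '[[1,0,-0.005,-0.001,0],[1,0,0,0,0]]' |grep -E "tcp|force";  python3 -m jog '[[1,0,-0.005,0,0],[1,0,0,0,0]]'|grep -E "tcp|force"; python3 go.py 0.5326 -0.3731 0.119 -123.9
```

```text
tcp_pos: [0.5151, -0.3583, 0.1176]
wrist_force: [-22.5, 12.5, 16.6]
grip_force: 120.1
tcp_pos: [0.5156, -0.3586, 0.1177]
wrist_force: [-31.0, 17.2, 21.6]
grip_force: 120.9
tcp_pos: [0.516, -0.359, 0.1178]
wrist_force: [-42.1, 23.5, 28.8]
grip_force: 121.5
q [-0.01  -0.47   0.882  0.015] t 21.7 tcp [ 0.516  -0.359   0.1178] head -123.87 F [-42.1  23.5  28.8] gap 0.0256 grip 121.5 j [-0.73  0.5   0.02  1.12 -0.01 -1.71]
turn 0.03 shift mm [  2.5 -21.6  -1.2]
```

```bash
python3 -m jog '[[1,0,0.012,0,0],[1,0,0.008,-0.004,0],[1,0,0,0,0],[1,0,0,0,0]]' |grep -E "tcp|force";  python3 -m jog '[[1,0,-0.005,0,0],[1,0,0,0,0]]' |grep -E "tcp|force";  python3 -m jog '[[1,0,-0.005,0,0],[1,0,0,0,0]]'|grep -E "tcp|force"; python3 -m jog '[[1,0,-0.004,0,0],[1,0,0,0,0]]'|grep -E "tcp|force"; python3 go.py 0.5326 -0.3731 0.119 -123.9
```

```text
tcp_pos: [0.5142, -0.3578, 0.1232]
wrist_force: [-1.7, 0.6, -0.8]
grip_force: 119.1
tcp_pos: [0.516, -0.3597, 0.1213]
wrist_force: [-6.9, 0.6, -0.7]
grip_force: 119.3
tcp_pos: [0.5196, -0.3623, 0.1206]
wrist_force: [-7.7, 2.9, -1.5]
grip_force: 119.8
tcp_pos: [0.5227, -0.3642, 0.1203]
wrist_force: [-7.5, 1.7, -2.7]
grip_force: 119.7
q [-0.004 -0.47   0.883  0.004] t 22.6 tcp [ 0.5227 -0.3642  0.1203] head -123.91 F [-7.5  1.7 -2.7] gap 0.0258 grip 119.7 j [-0.73  0.5   0.02  1.1  -0.   -1.71]
turn -0.01 shift mm [  1.9 -13.1   1.3]
```

```bash
for i in 1 2 3; do python3 -m jog '[[1,0,-0.004,0,0],[1,0,0,0,0]]' |grep -E "tcp|wrist";done; python3 go.py 0.5326 -0.3731 0.119 -123.9
```

```text
tcp_pos: [0.527, -0.3672, 0.1206]
wrist_force: [-4.7, 1.0, -3.2]
tcp_pos: [0.5324, -0.3709, 0.1216]
wrist_force: [-0.4, -2.8, -3.8]
tcp_pos: [0.5342, -0.3719, 0.1219]
wrist_force: [-6.4, -0.5, -2.0]
q [-0.003 -0.47   0.883  0.002] t 23.1 tcp [ 0.5342 -0.3719  0.1219] head -123.91 F [-6.4 -0.5 -2. ] gap 0.0257 grip 119.2 j [-0.73  0.52  0.06  1.12 -0.   -1.71]
turn -0.01 shift mm [1.9 0.6 2.9]
```

```bash
for i in 1 2; do python3 -m jog '[[1,0,-0.004,0,0],[1,0,0,0,0]]' |grep -E "tcp|wrist";done; for i in 1 2; do python3 -m jog '[[1,0,0,0.003,0],[1,0,0,0,0]]' |grep -E "tcp|wrist";done; python3 go.py 0.5326 -0.3731 0.119 -123.9
```

```text
tcp_pos: [0.5345, -0.372, 0.1219]
wrist_force: [-15.9, 5.5, 5.1]
tcp_pos: [0.5349, -0.3722, 0.1218]
wrist_force: [-22.7, 10.6, 12.0]
tcp_pos: [0.5349, -0.372, 0.1192]
wrist_force: [-22.6, 10.7, 13.5]
tcp_pos: [0.5348, -0.372, 0.1177]
wrist_force: [-26.2, 11.3, 20.5]
q [-0.006 -0.47   0.883  0.007] t 23.7 tcp [ 0.5348 -0.372   0.1177] head -123.91 F [-26.2  11.3  20.5] gap 0.0258 grip 122.7 j [-0.73  0.53  0.07  1.13 -0.01 -1.71]
turn -0.01 shift mm [ 2.1  1.2 -1.3]
```

```bash
python3 -m jog '[[1,0,0.004,-0.003,0],[1,0,0.004,-0.003,0],[1,0,0,0,0]]' |grep -E "tcp|wrist"; python3 -m jog '[[-0.6,0,0,0,0],[-0.6,0,0,0,0],[-0.6,0,0,0,0],[-0.6,0,0,0,0]]' 60|grep -E "tcp|wrist|gap"; python3 -m jog '[[-0.6,0,0,-0.02,0],[-0.6,0,0,-0.035,0],[-0.6,0,0,-0.04,0],[-0.6,0,0,-0.04,0],[-0.6,0,0,0,0]]' |grep -E "tcp|wrist|gap";python3 go.py 0.45 -0.20 0.26 9; python3 - <<'E'
from st import *
w=snap("wrist","pics/w11.png"); 
for x,y in ((.5326,-.3731),(.5336,-.374),(.534,-.372)): stripe(w,x,y)
E
```

```text
tcp_pos: [0.5342, -0.3717, 0.1224]
wrist_force: [-6.9, 1.0, -2.8]
tcp_pos: [0.5365, -0.3723, 0.1233]
wrist_force: [0.8, -0.0, -0.4]
finger_gap: 0.0681
tcp_pos: [0.5387, -0.3739, 0.2675]
wrist_force: [0.3, -1.2, 1.2]
finger_gap: 0.0677
q [ 0.001 -0.471  0.882 -0.006] t 24.7 tcp [ 0.5387 -0.3739  0.2675] head -123.85 F [ 0.3 -1.2  1.2] gap 0.0677 grip 0.0 j [-0.73  0.46  0.33  1.42 -0.   -1.71]
turn -132.85 shift mm [ -60.4 -185.7    7.5]
0  
0  
0
```

```bash
python3 -m jog '[[1,0.0035,0.0044,0.03,0],[1,0,0,0.03,0],[1,0,0,0.025,0],[1,0,0,0,0],[1,0,0,0,0]]' |grep -E "tcp|wrist|gap"; for i in 1 2 3 ; do python3 -m jog '[[1,0,0,0.006,0],[1,0,0,0,0]]' |grep -E "tcp|wrist";done
```

```text
tcp_pos: [0.5288, -0.3712, 0.1706]
wrist_force: [0.4, 1.0, 0.5]
finger_gap: 0.0073
tcp_pos: [0.5304, -0.3727, 0.1673]
wrist_force: [0.3, 0.4, 0.6]
tcp_pos: [0.5304, -0.3729, 0.1613]
wrist_force: [-0.5, 0.2, -0.2]
tcp_pos: [0.5307, -0.3732, 0.161]
wrist_force: [-5.5, 4.6, 25.1]
```

```bash
python3 -m jog '[[1,0,0,-0.035,0],[1,0,0,-0.035,0],[1,0,0,-0.04,0],[-1,-0.02,0.033,0,0],[-1,-0.02,0.033,0,0]]' >/dev/null;  python3 -m jog '[[-1,-0.02,0.033,0,0],[-1,-0.02,0.033,0,0],[-1,-0.02,0.033,0,0],[-1,0,0,0,6.8],[-1,0,0,0,6.8]]' >/dev/null;  python3 -m jog '[[-1,0,0,0,6.8],[-1,0,0,0,6.8],[-1,0,0,0,6.8],[-1,0,0,0,6.8],[-1,0,0,0,6.8]]' >/dev/null;  python3 -m jog '[[-1,0,0,0,0],[-1,0,0,0,0]]' >/dev/null; python3 go.py 0.6060 -0.0727 0.26 -171
```

```text
q [-0.001 -0.076  0.997 -0.   ] t 27.1 tcp [ 0.4488 -0.1972  0.265 ] head -171.29 F [-0.9  0.7  0.1] gap 0.0855 grip 0.0 j [-0.58  0.14 -0.12  1.31 -0.   -0.73]
turn -0.29 shift mm [-174.7   98.4    5. ]
```

```bash
python3 -m jog '[[-1,-0.035,0.02,0,-0.3],[-1,-0.035,0.02,0,0],[-1,-0.035,0.02,0,0],[-1,-0.035,0.02,0,0],[-1,-0.035,0.019,0,0]]' >/dev/null;  python3 -m jog '[[-1,0,0,0.035,0],[-1,0,0,0.035,0],[-1,0,0,0,0],[-1,0,0,0,0],[-1,0,0,0,0]]' >/dev/null; python3 go.py 0.6060 -0.0727 0.11 -171;  python3 - <<'E'
from st import *
w=snap("wrist","pics/w12.png")
for z in (.145,.006):
  for x,y in ((.606,-.0727),): print(z,proj(w,[x,y,z]))
u,v=proj(w,[.606,-.0727,.145]).astype(int)
g=w["img"].mean(2).astype(int)
print(g[v,u-40:u+41:2]); print(g[v-40:v+41:2,u])
g8=cv2.medianBlur(w["img"],3)[...,1]
print(cv2.HoughCircles(g8[v-45:v+45,u-45:u+45].copy(),cv2.HOUGH_GRADIENT,1,30,param1=60,param2=10,minRadius=14,maxRadius=32),u-45,v-45)
E
```

```text
q [-0.001 -0.077  0.997 -0.   ] t 27.9 tcp [ 0.6068 -0.0731  0.1958] head -171.13 F [ 0.  -0.3  0.6] gap 0.0851 grip 0.0 j [-0.25  0.4   0.06  1.23 -0.   -0.41]
turn -0.13 shift mm [ 0.7  0.5 85.8]
0.145 [255.24158613 220.88365023]
0.006 [254.40230357 181.57784118]
[133 137 137 145 146 145 148 148 139 123 127 153 155 157 156 158 159 159
 156 156 157 156 154 154 157 157 154 150 135 131 190 200 200 199 198 199
 197 201 198 199 199]
[ 70  95  89  93  91  88  93  88  80  21  74 115 156 157 156 156 156 161
 158 156 157 157 159 150 128 124 125 122 124 117 128 198 211 209 209 208
 210 206 209 207 208]
[[[43.5 42.5 21.2]
  [46.5  6.5 21. ]
  [42.5 81.5 19.1]
  [12.5 20.5 16.6]]] 210 175
```

```bash
python3 -m jog '[[-0.5,0,0,0.03,0],[-0.5,0,0,0.03,0],[-0.5,0,0,0.026,0],[-0.5,0,0,0,0],[-0.5,0,0,0,0]]' |grep -E "tcp|wrist|gap" && python3 -m jog '[[1,0,0,0,0],[1,0,0,0,0],[1,0,0,0,0],[1,0,0,0,0],[1,0,0,0,0]]' 120 |grep -E "tcp|wrist|gap|grip"; python3 go.py;  python3 -m jog '[[1,0,0,-0.035,0],[1,0,0,-0.035,0],[1,0,0,-0.035,0],[1,0,0,-0.035,0],[1,0,0,0,0]]' |grep -E "tcp|gap"
```

```text
tcp_pos: [0.6063, -0.0733, 0.1095]
wrist_force: [0.3, -0.5, 0.5]
finger_gap: 0.0643
tcp_pos: [0.6078, -0.0728, 0.111]
wrist_force: [-1.2, 1.0, 6.6]
finger_gap: 0.0259
grip_force: 118.6
q [ 0.001 -0.077  0.997 -0.   ] t 28.8 tcp [ 0.6078 -0.0728  0.111 ] head -171.16 F [-1.2  1.   6.6] gap 0.0259 grip 118.6 j [-0.25  0.45 -0.08  1.04 -0.   -0.4 ]
tcp_pos: [0.6098, -0.0734, 0.2574]
finger_gap: 0.0254
```

```bash
python3 -m jog '[[1,0.036,-0.024,0,0],[1,0.036,-0.024,0,0],[1,0.036,-0.024,0,0],[1,0.036,-0.024,0,0],[1,0.036,-0.024,0,0]]' >/dev/null;  python3 -m jog '[[1,0.036,-0.024,0,0],[1,0,0,0,-6.8],[1,0,0,0,-6.8],[1,0,0,0,-6.8],[1,0,0,0,-6.8]]' >/dev/null;  python3 -m jog '[[1,0,0,0,-6.8],[1,0,0,0,-6.8],[1,0,0,0,-6],[1,0,0,0,0],[1,0,0,0,0]]' >/dev/null; python3 go.py 0.4335 -0.4064 0.25 -123.9
```

```text
q [-0.001 -0.465  0.885  0.   ] t 30.5 tcp [ 0.4223 -0.2416  0.2491] head -124.54 F [-0.5 -0.7 -1.8] gap 0.0253 grip 119.1 j [-0.68  0.14 -0.16  1.27 -0.   -1.65]
turn -0.64 shift mm [ 130.5 -101.2   -0.9]
```

```bash
python3 -m jog '[[1,0.0325,-0.0253,0,-0.6],[1,0.0325,-0.0253,0,0],[1,0.0325,-0.0253,0,0],[1,0.0325,-0.0253,0,0],[1,0,0,0,0]]' >/dev/null;  python3 -m jog '[[1,0,0,0.035,0],[1,0,0,0.035,0],[1,0,0,0.035,0],[1,0,0,0.018,0],[1,0,0,0,0]]' >/dev/null; python3 -m jog '[[1,0,0,0,0],[1,0,0,0,0]]' >/dev/null; python3 go.py 0.4875 -0.4426 0.12 -123.9;  python3 - <<'E'
from st import *
w=snap("wrist","pics/w13.png"); im=w["img"].astype(int); s=env.get_state(); p=s["tcp_pos"]
h=np.radians(-123.9); c=p[:2]+.003*np.array([np.cos(h),np.sin(h)])
print(proj(w,[*c,p[2]+.034]),proj(w,[*c,p[2]-.1]))
for z in (-.03,-.05,-.06):
    u,v=proj(w,[*c,p[2]+z]).astype(int)
    print(v,' '.join(f"{min(q[0],q[1])}{'y' if min(q[0],q[1])-q[2]>25 else ''}" for q in im[v,u-24:u+25]))
from scipy import ndimage as nd
r,g,b=im[...,0],im[...,1],im[...,2]
L,n=nd.label((np.minimum(r,g)-b>60)&(abs(r-g)<70))
for i in range(1,n+1):
    v,u=np.nonzero(L==i)
    if len(u)>8: print(len(u),u.mean().round(),v.mean().round(),pix2plane(w,u.mean(),v.mean(),.1)[:2].round(4))
E
```

```text
q [-0.001 -0.471  0.882 -0.001] t 31.5 tcp [ 0.4341 -0.4067  0.1275] head -123.83 F [ 0.2  0.2 -1.6] gap 0.0257 grip 119.9 j [-0.89  0.41 -0.11  1.06 -0.   -1.87]
turn 0.07 shift mm [ -0.  -64.3   7.5]
[252.83469512 288.59140446] [252.89950651 200.42824319]
229 137 142 159 156 148 148 149 149 152 168 177 179 178 180 176 172 169 163 156 150 146 144 145 145 143 148 151 149 151 148 150 150 149 150 155 159 162 170 182 184 181 164 150 143 140 138 135 130 121y
219 88 80 84 80 83 101 124 135 137 141 139 140 141 143 145 145 148 147 145 149 149 148 147 146 140 132 136 141 142 138 143 141 145 144 148 145 142 145 141 144 140 137 143 138 138 131 124 131 139
214 83 86 84 85 82 76 72 100 126 137 139 143 142 141 145 145 142 147 146 144 144 146 143 146 144 144 145 143 143 145 147 144 145 148 144 145 146 142 145 141 141 144 138 131 107 100 120 135 146
115 99.0 232.0 [ 0.5124 -0.4622]
```

```bash
python3 -m jog '[[1,0,0,0.0065,0],[1,0,-0.015,0,0],[1,0,-0.015,0,0],[1,0,0,0,0],[1,0,0,0,0]]'|grep -E "tcp|wrist";  for i in 1 2 3 4; do python3 -m jog '[[1,0,-0.005,0,0],[1,0,0,0,0]]'|grep -E "tcp|wrist"; done; python3 go.py 0.4875 -0.4426 0.12 -123.9
```

```text
tcp_pos: [0.4589, -0.4233, 0.12]
wrist_force: [0.2, 0.4, -2.4]
tcp_pos: [0.4626, -0.4257, 0.1196]
wrist_force: [0.3, -0.3, -2.5]
tcp_pos: [0.467, -0.4287, 0.1194]
wrist_force: [0.1, 0.5, -2.4]
tcp_pos: [0.4697, -0.4304, 0.1187]
wrist_force: [-3.9, 1.1, -0.4]
tcp_pos: [0.4722, -0.4317, 0.1177]
wrist_force: [-7.9, 4.3, 0.3]
q [-0.003 -0.471  0.882  0.004] t 32.6 tcp [ 0.4722 -0.4317  0.1177] head -123.8 F [-7.9  4.3  0.3] gap 0.0255 grip 121.0 j [-0.86  0.5   0.02  1.1  -0.   -1.84]
turn 0.1 shift mm [  0.6 -18.8  -2.3]
```

```bash
python3 -m jog '[[1,0,-0.003,-0.003,0],[1,0,0,0,0]]'|grep -E "tcp|wrist"; for i in 1 2 3 4 5; do python3 -m jog '[[1,0,-0.004,0,0],[1,0,0,0,0]]'|grep -E "tcp|wrist"; done; python3 go.py 0.4875 -0.4426 0.12 -123.9
```

```text
tcp_pos: [0.474, -0.4327, 0.12]
wrist_force: [-8.2, 4.4, -2.6]
tcp_pos: [0.4781, -0.4356, 0.1201]
wrist_force: [-5.2, 2.7, -3.7]
tcp_pos: [0.4835, -0.4395, 0.121]
wrist_force: [-1.2, 0.3, -3.2]
tcp_pos: [0.487, -0.4419, 0.1217]
wrist_force: [-3.1, 2.4, -2.6]
tcp_pos: [0.4874, -0.442, 0.1217]
wrist_force: [-12.5, 7.6, 3.8]
tcp_pos: [0.4878, -0.4422, 0.1218]
wrist_force: [-21.3, 11.8, 11.4]
q [-0.005 -0.471  0.882  0.007] t 33.6 tcp [ 0.4878 -0.4422  0.1218] head -123.83 F [-21.3  11.8  11.4] gap 0.0254 grip 123.1 j [-0.86  0.54  0.1   1.14 -0.01 -1.84]
turn 0.07 shift mm [0.5 0.  1.8]
```

Home against the stops. Press down on the plate, relax, release and press the cap with shut fingers.

```bash
for i in 1 2; do python3 -m jog '[[1,0,0,0.003,0],[1,0,0,0,0]]' |grep -E "tcp|wrist";done; python3 -m jog '[[1,0,0.004,0,0],[1,0,0.004,-0.001,0],[1,0,0,0,0]]' |grep -E "tcp|wrist"; python3 -m jog '[[-0.6,0,0,0,0],[-0.6,0,0,0,0],[-0.6,0,0,0,0],[-0.6,0,0,0,0]]' 60|grep -E "tcp|wrist|gap"; python3 -m jog '[[-0.6,0,0,-0.02,0],[-0.6,0,0,-0.035,0],[1,0,0,-0.02,0],[1,0,0,0,0],[1,0,0,0,0]]' |grep -E "tcp|wrist|gap";python3 go.py 0.486 -0.4455 0.165 -123.9
```

```text
tcp_pos: [0.4877, -0.4422, 0.1193]
wrist_force: [-21.7, 13.5, 12.0]
tcp_pos: [0.4876, -0.4421, 0.1165]
wrist_force: [-21.6, 12.6, 13.9]
tcp_pos: [0.4869, -0.4418, 0.1173]
wrist_force: [-4.6, 3.2, -1.0]
tcp_pos: [0.4884, -0.443, 0.1178]
wrist_force: [0.5, -0.7, -0.2]
finger_gap: 0.068
tcp_pos: [0.4888, -0.4433, 0.1942]
wrist_force: [-0.0, 0.2, -1.1]
finger_gap: 0.0327
q [-0.001 -0.471  0.882 -0.002] t 35.0 tcp [ 0.4888 -0.4433  0.1942] head -123.77 F [-0.   0.2 -1.1] gap 0.0327 grip 0.0 j [-0.86  0.49  0.2   1.27 -0.   -1.84]
turn 0.13 shift mm [ 3.4  1.1 29.2]
```

```bash
python3 -m jog '[[1,0.0034,0.001,0,0],[1,0,0,0.028,0],[1,0,0,0,0],[1,0,0,0,0]]' |grep -E "tcp|wrist|gap"; for i in 1 2 3 ; do python3 -m jog '[[1,0,0,0.0035,0],[1,0,0,0,0]]' |grep -E "tcp|wrist";done; python3 -m jog '[[1,0,0,-0.035,0],[1,0,0,-0.035,0],[1,0,0,-0.03,0],[-1,-0.01,0.033,0,0],[-1,-0.01,0.033,0,0]]' >/dev/null;  python3 -m jog '[[-1,-0.01,0.033,0,0],[-1,-0.01,0.033,0,0],[-1,-0.01,0.01,0,0],[-1,0,0,0,0],[-1,0,0,0,0]]' |grep tcp; python3 - <<'E'
from st import *
w=snap("wrist","pics/w14.png"); im=w["img"].astype(int)
stripe(w,.5328,-.3738); stripe(w,.4855,-.4444)
from scipy import ndimage as nd
r,g,b=im[...,0],im[...,1],im[...,2]
L,n=nd.label((r-np.maximum(g,b)>60))
for i in range(1,n+1):
    v,u=np.nonzero(L==i)
    if len(u)>80: print(len(u),u.mean().round(),v.mean().round(),pix2plane(w,u.mean(),v.mean(),.025)[:2].round(4))
E
```

```text
tcp_pos: [0.4837, -0.4437, 0.1621]
wrist_force: [-0.3, -0.0, 0.3]
finger_gap: 0.0
tcp_pos: [0.4842, -0.4441, 0.1611]
wrist_force: [-2.7, 1.9, 6.7]
tcp_pos: [0.4843, -0.4442, 0.161]
wrist_force: [-6.9, 5.9, 21.7]
tcp_pos: [0.4844, -0.4443, 0.1609]
wrist_force: [-9.2, 8.8, 37.2]
tcp_pos: [0.3947, -0.3235, 0.2539]
219 [1.6091e+02 9.0000e-02 1.3755e+02 2.1527e+02] [19.49  0.04 13.28 10.34]
220 [1.4480e+02 9.0000e-02 1.2989e+02 1.4177e+02] [ 7.26  0.04 15.25  2.75]
621 275.0 148.0 [ 0.3498 -0.3386]
564 279.0 212.0 [ 0.3918 -0.2624]
498 273.0 282.0 [ 0.4576 -0.1758]
```

```bash
python3 - <<'E'
from h import *
w=np.load("pics/w14.npz"); im=w["img"].astype(int)
for x,y in ((.5328,-.3738),(.4855,-.4444)):
  r,g,b=im[...,0],im[...,1],im[...,2]; m=(np.minimum(r,g)-b>35)&(abs(r-g)<70); A=[]
  for v,u in zip(*np.nonzero(m)):
    o,d=ray(w,u,v); a=d[0]**2+d[1]**2; bb=d[0]*(o[0]-x)+d[1]*(o[1]-y); cc=(o[0]-x)**2+(o[1]-y)**2-.0145**2; D=bb*bb-a*cc
    if D<0: continue
    p=o+(-bb-D**.5)/a*d
    if .01<p[2]<.15: A.append([np.degrees(np.arctan2(p[1]-y,p[0]-x))%360,p[2]])
  A=np.array(A)
  for z in (.03,.05,.06,.07,.1,.115,.125,.135): 
    s=A[abs(A[:,1]-z)<.005]; print(z,len(s),np.percentile(s[:,0],[5,50,95]).round() if len(s) else '')
  print()
E
```

```text
0.03 15 [154. 163. 174.]
0.05 18 [150. 162. 173.]
0.06 2 [157. 159. 161.]
0.07 0 
0.1 27 [149. 163. 174.]
0.115 12 [150. 160. 172.]
0.125 34 [150. 162. 173.]
0.135 35 [150. 164. 175.]

0.03 11 [134. 145. 154.]
0.05 21 [130. 144. 157.]
0.06 3 [136. 140. 144.]
0.07 0 
0.1 25 [134. 145. 157.]
0.115 10 [135. 144. 152.]
0.125 35 [133. 144. 155.]
0.135 38 [133. 146. 157.]
```

```bash
python3 -m jog '[[-0.6,-0.009,-0.036,0,0],[-0.6,-0.009,-0.036,0,0],[-0.6,-0.009,-0.036,0,0],[-0.6,-0.009,-0.035,0,0],[-0.6,0,0,0,0]]' >/dev/null;  python3 -m jog '[[-0.6,0,0,0,0],[-0.6,0,0,0.03,0],[-0.6,0,0,0.03,0],[-0.6,0,0,0,0],[-0.6,0,0,0,0]]' |grep tcp; python3 go.py .534 -.373 .121 -123.9
```

```text
tcp_pos: [0.5317, -0.3727, 0.1921]
q [-0.002 -0.471  0.882  0.003] t 37.5 tcp [ 0.5317 -0.3727  0.1921] head -123.82 F [ 1.1 -0.   0.4] gap 0.0684 grip 0.0 j [-0.73  0.48  0.17  1.27 -0.   -1.71]
turn 0.08 shift mm [-1.  -2.1 71.1]
```

```bash
python3 -m jog '[[-0.6,0,-0.002,0.025,0],[-0.6,0,0,0.025,0],[-0.6,0,0,0.021,0],[-0.6,0,0,0,0],[-0.6,0,0,0,0]]' >/dev/null; python3 go.py .534 -.373 .121 -123.9; python3 -m jog '[[1,0,0,0,0],[1,0,0,0,0],[1,0,0,0,0],[1,0,0,0,0],[1,0,0,0,0]]' 100|grep -E "tcp|wrist|gap|grip"; python3 -m jog '[[1,0,0,0.001,5.5],[1,0,0,0,5.5],[1,0,0,0,5.5],[1,0,0,0,0],[1,0,0,0,0]]' ;python3 go.py
```

```text
q [-0.001 -0.471  0.882  0.   ] t 37.9 tcp [ 0.5348 -0.3749  0.1239] head -123.8 F [-0.3 -0.4  0.5] gap 0.068 grip 0.0 j [-0.73  0.52  0.06  1.12 -0.   -1.71]
turn 0.1 shift mm [-1.1  1.7  2.9]
tcp_pos: [0.5324, -0.3731, 0.125]
wrist_force: [-11.4, 6.2, 11.6]
finger_gap: 0.026
grip_force: 97.6
clock: 38.77
tcp_pos: [0.5334, -0.3713, 0.125]
orientation: [-0.002, -0.34, 0.94, 0.003]
wrist_force: [-8.8, 12.2, 18.0]
finger_gap: 0.0257
grip_force: 98.2
q [-0.002 -0.34   0.94   0.003] t 38.8 tcp [ 0.5334 -0.3713  0.125 ] head -140.22 F [-8.8 12.2 18. ] gap 0.0257 grip 98.2 j [-0.73  0.51  0.06  1.12 -0.   -1.43]
```

```bash
python3 -m jog '[[1,-0.0015,-0.005,0,0],[1,0,0,0,0],[1,0,0,0,0]]'|grep -E "tcp|wrist"; python3 -m jog '[[1,0.002,0.006,-0.002,0],[1,0,0.002,-0.001,0],[1,0,0,0,0]]'|grep -E "tcp|wrist";  python3 -m jog '[[-0.6,0,0,0,0],[-0.6,0,0,0,0],[-0.6,0,0,0,0],[-0.6,0,0,-0.02,0],[-0.6,0,0,-0.035,0]]' 60|grep -E "tcp|wrist|gap"; python3 -m jog '[[-0.6,0,0,-0.035,0],[-0.6,0,0,-0.035,0],[-1,0.005,0.038,0,0],[-1,0.005,0.038,0,0],[-1,0.005,0.038,0,0]]' >/dev/null; python3 -m jog '[[-1,0.005,0.038,0,0],[-1,0,0,0,0],[-1,0,0,0,0]]' >/dev/null; python3 go.py; python3 - <<'E'
from st import *
w=snap("wrist","pics/w15.png"); im=w["img"].astype(int)
stripe(w,.5328,-.3738); stripe(w,.4855,-.4444)
r,g,b=im[...,0],im[...,1],im[...,2]
for x,y,z in ((.5328,-.3738,.15),(.4855,-.4444,.15)): print(proj(w,[x,y,z]))
from scipy import ndimage as nd
L,n=nd.label((r-np.maximum(g,b)>60))
for i in range(1,n+1):
    v,u=np.nonzero(L==i)
    if len(u)>80: print(len(u),u.mean().round(),v.mean().round(),pix2plane(w,u.mean(),v.mean(),.025)[:2].round(4))
E
```

```text
tcp_pos: [0.5336, -0.3714, 0.1249]
wrist_force: [-22.0, 20.0, 27.3]
tcp_pos: [0.5323, -0.3722, 0.1257]
wrist_force: [-4.4, 2.8, 6.1]
tcp_pos: [0.5311, -0.3713, 0.1753]
wrist_force: [-0.8, -0.1, 0.6]
finger_gap: 0.0679
q [-0.001 -0.34   0.94   0.   ] t 40.4 tcp [ 0.4194 -0.2672  0.2502] head -140.26 F [ 0.5 -1.  -0. ] gap 0.0858 grip 0.0 j [-0.73  0.16 -0.13  1.28 -0.   -1.42]
235 [1.4283e+02 9.0000e-02 1.2483e+02 2.0301e+02] [ 7.51  0.04 14.9   9.29]
299 [1.4520e+02 9.0000e-02 9.0510e+01 1.2522e+02] [ 7.46  0.04 20.44  1.88]
[ 80.95801234 223.90489724]
[ 35.59455711 130.02031054]
749 245.0 98.0 [ 0.3499 -0.3385]
616 270.0 164.0 [ 0.3919 -0.2617]
542 286.0 240.0 [ 0.4577 -0.1749]
101 375.0 232.0 [ 0.37   -0.0876]
296 333.0 311.0 [ 0.5002 -0.0439]
```

```bash
cat > fit.py <<'E'
from h import *
from scipy.optimize import minimize
from scipy import ndimage as nd
B=np.array([[i,j,k] for i in(-.018,.018) for j in(-.015,.015) for k in(0,.03)])
def hull(c,x,y,t,z0=0):
    R=np.array([[np.cos(t),-np.sin(t)],[np.sin(t),np.cos(t)]])
    return np.array([proj(c,[*(R@b[:2]+[x,y]),b[2]+z0]) for b in B])
def redlab(c):
    im=c["img"].astype(int); r,g,b=im[...,0],im[...,1],im[...,2]; return nd.label(r-np.maximum(g,b)>45)
def fit(views,x0,y0,t0,z0=0):
    D=[]
    for c in views:
        L,n=redlab(c); u,v=proj(c,[x0,y0,.015+z0]).astype(int); l=np.bincount(L[v-6:v+7,u-6:u+7].ravel(),minlength=n+1); l[0]=0
        D.append((c,(L==l.argmax()).astype(np.float32)))
    def cost(p):
        s=0
        for c,m in D:
            H=cv2.convexHull(hull(c,p[0],p[1],p[2],z0).astype(np.float32)); k=np.zeros((384*3,512*3),np.uint8)
            cv2.fillConvexPoly(k,np.round((H*3+1)*16).astype(np.int32),1,shift=4)
            k=cv2.resize(k.astype(np.float32),(512,384),interpolation=cv2.INTER_AREA); s+=abs(k-m).sum()/m.sum()
        return s
    best=min((minimize(cost,[x0,y0,t],method="Nelder-Mead",options=dict(initial_simplex=[[x0,y0,t],[x0+.004,y0,t],[x0,y0+.004,t],[x0,y0,t+.1]],xatol=1e-4,fatol=1e-3)) for t in (t0-.15,t0,t0+.15)),key=lambda r:r.fun)
    return best.x[:2].round(4),np.degrees(best.x[2]).round(1),round(best.fun/len(views),3)
E
python3 - <<'E'
from fit import *
V={k:np.load(f"pics/{k}.npz") for k in ("wrist1","wrist9","w14","w15")}
V={k:{q:v[q] for q in v} for k,v in V.items()}
for n,x,y,t in (("2",.3935,-.265,-72),("3",.351,-.34,-73),("1",.459,-.177,-65)):
    for k in ("wrist1","wrist9","w14","w15"):
        try: print(n,k,fit([V[k]],x,y,np.radians(t)))
        except Exception as e: print(n,k,"x",e)
E
```

```text
2 wrist1 (array([ 0.3919, -0.2611]), np.float64(-68.4), np.float64(0.264))
2 wrist9 (array([ 0.3917, -0.2601]), np.float64(-69.4), np.float64(0.165))
2 w14 (array([ 0.3925, -0.2609]), np.float64(-75.6), np.float64(0.244))
2 w15 (array([ 0.3924, -0.2614]), np.float64(-72.4), np.float64(0.147))
3 wrist1 (array([ 0.3494, -0.3389]), np.float64(-61.9), np.float64(0.26))
3 wrist9 (array([ 0.3503, -0.3385]), np.float64(-73.7), np.float64(0.159))
3 w14 (array([ 0.3499, -0.3383]), np.float64(-69.9), np.float64(0.114))
3 w15 (array([ 0.3499, -0.3379]), np.float64(-69.3), np.float64(0.085))
1 wrist1 (array([ 0.4591, -0.1725]), np.float64(-75.8), np.float64(0.379))
1 wrist9 (array([ 0.4548, -0.1736]), np.float64(-95.4), np.float64(1.323))
1 w14 (array([ 0.4596, -0.1719]), np.float64(-76.8), np.float64(0.412))
1 w15 (array([ 0.4592, -0.1726]), np.float64(-45.7), np.float64(0.317))
```

```bash
python3 -m jog '[[-0.6,0,0,0,7],[-0.6,0,0,0,7],[-0.6,0,0,0,7],[-0.6,0,0,0,7],[-0.6,0,0,0,7]]' >/dev/null;python3 -m jog '[[-0.6,0,0,0,7],[-0.6,0,0,0,7],[-0.6,0,0,0,7],[-0.6,0,0,0,7],[-0.6,0,0,0,7]]' >/dev/null; python3 -m jog '[[-0.6,0,0,0,3.7],[-0.6,0,0,0,0],[-0.6,0,0,0,0]]' >/dev/null; python3 go.py 0.5326 -0.3731 0.2 146.1
```

```text
q [-0.001  0.291  0.957 -0.001] t 41.5 tcp [ 0.4217 -0.2697  0.2498] head 146.12 F [-0.3 -0.5 -0.2] gap 0.0684 grip 0.0 j [-0.73  0.17 -0.13  1.28 -0.   -0.14]
turn 0.02 shift mm [-149.8  -24.    49.8]
```

```bash
python3 -m jog '[[-0.6,-0.0375,-0.006,0,0],[-0.6,-0.0375,-0.006,0,0],[-0.6,-0.0375,-0.006,0,0],[-0.6,-0.0373,-0.006,0,0],[-0.6,0,0,0.02,0]]' >/dev/null;python3 -m jog '[[-0.6,0,0,0.03,0],[-0.6,0,0,0.03,0],[-0.6,0,0,0.03,0],[-0.6,0,0,0,0],[-0.6,0,0,0,0]]' >/dev/null; python3 go.py 0.5326 -0.3731 0.14 146.1; python3 -m jog '[[1,0,0,0,0],[1,0,0,0,0],[1,0,0,0,0],[1,0,0,0,0],[1,0,0,0,0]]' 20 >/dev/null; python3 -m jog '[[1,0,0,0,0],[1,0,0,0,0]]'; python3 go.py 0.5326 -0.3731 0.14 146.1
```

```text
q [-0.003  0.292  0.957  0.   ] t 42.3 tcp [ 0.5303 -0.3716  0.1377] head 146.08 F [-0.4  0.1  0.7] gap 0.0686 grip 0.0 j [-0.73  0.5   0.07  1.15 -0.   -0.14]
turn -0.02 shift mm [-2.8  0.  -2.3]
clock: 42.9
tcp_pos: [0.5321, -0.3729, 0.1417]
orientation: [0.001, 0.292, 0.956, -0.001]
wrist_force: [0.8, 0.5, 6.0]
finger_gap: 0.0268
grip_force: 22.6
q [ 0.001  0.292  0.956 -0.001] t 42.9 tcp [ 0.5321 -0.3729  0.1417] head 146.04 F [0.8 0.5 6. ] gap 0.0268 grip 22.6 j [-0.73  0.5   0.08  1.15 -0.   -0.14]
turn -0.06 shift mm [-0.5  0.1  1.7]
```

```bash
python3 -m jog '[[-0.6,0,0,0,0],[-0.6,0,0,0,0],[-0.6,0,0,0,0],[-0.6,0,0,-0.03,0],[-0.6,0,0,-0.035,0]]' 60 >/dev/null;python3 -m jog '[[-0.6,0.0357,0.003,0,0],[-0.6,0.0357,0.003,0,0],[-0.6,0.0357,0.003,0,0],[-0.6,0.0357,0.003,0,0],[-0.6,0.0357,0.003,0,0]]' >/dev/null; python3 -m jog '[[-0.6,0,0,0,7],[-0.6,0,0,0,7],[-0.6,0,0,0,7],[-0.6,0,0,0,7],[-0.6,0,0,0,7]]' >/dev/null;python3 -m jog '[[-0.6,0,0,0,1],[-0.6,0,0,0,0],[-0.6,0,0,0,0]]' >/dev/null; python3 go.py 0.3923 -0.261 0.1 110; python3 - <<'E'
from fit import *
w=snap("wrist","pics/w16.png"); w={k:w[k] for k in w}
print(fit([w],.3923,-.261,np.radians(-70)), proj(w,[.3923,-.261,.015]))
try: print(fit([w],.350,-.3383,np.radians(-70)))
except Exception as e: print(e)
E
```

```text
q [-0.001  0.572  0.82  -0.001] t 44.4 tcp [ 0.3914 -0.2598  0.2047] head 110.18 F [-0.3 -0.1 -0.2] gap 0.0683 grip 0.0 j [-0.76  0.13 -0.28  1.16 -0.    0.46]
turn 0.18 shift mm [ -1.4   0.4 104.7]
(array([ 0.393 , -0.2629]), np.float64(-69.4), np.float64(0.14)) [254.2178631  181.84350345]
(array([ 0.3501, -0.3392]), np.float64(-77.9), np.float64(0.186))
```

```bash
python3 -m jog '[[-0.6,-0.0026,0.0008,0.036,0],[-0.6,0,0,0.036,0],[-0.6,0,0,0.036,0],[-0.6,0,0,0.036,0],[-0.6,0,0,0.03,0]]' >/dev/null;python3 -m jog '[[-0.6,0,0,0.014,0],[-0.6,0,0,0,0],[-0.6,0,0,0,0],[-0.6,0,0,0,0]]' |grep -E "tcp|wrist"; python3 -m jog '[[1,0,0,0,0],[1,0,0,0,0],[1,0,0,0,0],[1,0,0,0,0],[1,0,0,0,0]]' 50;  python3 go.py 0.393 -0.262 0.1 110.2
```

```text
tcp_pos: [0.3934, -0.2628, 0.0179]
wrist_force: [0.4, -0.5, 0.4]
clock: 45.62
tcp_pos: [0.3934, -0.2629, 0.0181]
orientation: [0.0, 0.573, 0.819, -0.001]
wrist_force: [-0.4, 0.1, 5.6]
finger_gap: 0.029
grip_force: 50.1
q [ 0.     0.573  0.819 -0.001] t 45.6 tcp [ 0.3934 -0.2629  0.0181] head 110.03 F [-0.4  0.1  5.6] gap 0.029 grip 50.1 j [-0.76  0.32 -0.56  0.7  -0.    0.46]
turn -0.17 shift mm [  1.   -0.1 -81.9]
```

```bash
python3 -m jog '[[1,0,0,-0.035,0],[1,0,0,-0.035,0],[1,0,0,-0.035,0],[1,0,0,-0.035,0],[1,0,0,0,-7]]' 80 >/dev/null;python3 -m jog '[[1,0,0,0,-7],[1,0,0,0,-7],[1,0,0,0,-7],[1,0,0,0,-7],[1,0,0,0,-1]]' >/dev/null; python3 -m jog '[[1,0,0,0,0],[1,0,0,0,0]]' |grep gap; python3 go.py 0.4239 -0.2929 0.113 146.1
```

```text
finger_gap: 0.028
q [-0.001  0.294  0.956 -0.001] t 46.6 tcp [ 0.393 -0.262  0.157] head 145.86 F [-0.1 -0.4 -0.2] gap 0.028 grip 79.2 j [-0.76  0.16 -0.36  1.05 -0.   -0.16]
turn -0.24 shift mm [-42.9  -8.4  44. ]
```

```bash
python3 -m jog '[[1,0,0,0.022,-0.2],[1,0,0,0.022,0],[1,-0.02,-0.004,0,0],[1,-0.02,-0.0045,0,0],[1,0,0,0,0]]'  >/dev/null;python3 -m jog '[[1,0,0,0,0],[1,0,0,0,0],[1,0,0,0,0]]' >/dev/null; python3 go.py 0.4239 -0.2929 0.113 146.1; python3 - <<'E'
from st import *
w=snap("wrist","pics/w17.png"); im=w["img"].astype(int)
r,g,b=im[...,0],im[...,1],im[...,2]; m=(np.minimum(r,g)-b>35)&(abs(r-g)<70)
# stripe pixels on tube b: intersect with vertical plane rack x=-14
o2=np.array([.5326,-.3731]); X=np.array([.830,-.557]); Y=np.array([.557,.830]); A=[]
for v,u in zip(*np.nonzero(m)):
    o,d=ray(w,u,v); t=(-.014-(o[:2]-o2)@X)/(d[:2]@X); p=o+t*d; y=(p[:2]-o2)@Y
    if .02<p[2]<.15 and abs(y)<.014: A.append([y,p[2]])
A=np.array(A); print(len(A)); 
if len(A):
  for z in (.03,.05,.1,.12,.13,.14): s=A[abs(A[:,1]-z)<.006]; print(z,len(s),s[:,0].mean().round(4) if len(s) else '')
# hole gap along stripe
  print(np.histogram(A[:,1],bins=np.arange(.02,.156,.005)))
E
```

```text
q [-0.002  0.291  0.957 -0.   ] t 47.3 tcp [ 0.4209 -0.2908  0.1128] head 146.19 F [-0.5  0.4 -0. ] gap 0.0285 grip 79.3 j [-0.76  0.27 -0.34  0.96 -0.   -0.17]
turn 0.09 shift mm [-3.6 -0.1 -0.2]
0
```

```bash
python3 -m jog '[[1,-0.008,0,0,0],[1,-0.008,0,0,0],[1,0,0,0,0]]'|grep -E "tcp|wrist"; for i in 1 2 3 4; do python3 -m jog '[[1,-0.005,0,0,0],[1,0,0,0,0]]'|grep -E "tcp|wrist";done; python3 go.py 0.4911 -0.3380 0.113 146.1
```

```text
tcp_pos: [0.4364, -0.3017, 0.1132]
wrist_force: [-0.3, 0.4, -0.8]
tcp_pos: [0.4397, -0.3037, 0.1128]
wrist_force: [-0.2, 0.2, -0.8]
tcp_pos: [0.4437, -0.3064, 0.1127]
wrist_force: [-0.1, -0.9, -0.3]
tcp_pos: [0.4479, -0.3092, 0.1127]
wrist_force: [0.8, -0.6, -0.9]
tcp_pos: [0.4521, -0.312, 0.1128]
wrist_force: [-0.2, -0.8, 1.0]
q [-0.001  0.291  0.957 -0.001] t 48.2 tcp [ 0.4521 -0.312   0.1128] head 146.22 F [-0.2 -0.8  1. ] gap 0.0285 grip 79.3 j [-0.75  0.34 -0.25  0.99 -0.   -0.16]
turn 0.12 shift mm [-46.9   0.2  -0.2]
```

```bash
for i in 1 2 3 4 5 6 7; do python3 -m jog '[[1,-0.005,0,0,0],[1,0,0,0,0]]'|grep -E "tcp|wrist";done; python3 go.py 0.4911 -0.3380 0.113 146.1
```

```text
tcp_pos: [0.4562, -0.3148, 0.1128]
wrist_force: [0.8, -0.7, -1.0]
tcp_pos: [0.4604, -0.3176, 0.1128]
wrist_force: [0.4, -0.3, -0.3]
tcp_pos: [0.4645, -0.3203, 0.1127]
wrist_force: [-0.1, -0.0, 0.5]
tcp_pos: [0.4687, -0.3231, 0.1127]
wrist_force: [0.5, 0.5, -0.5]
tcp_pos: [0.4728, -0.3257, 0.1127]
wrist_force: [0.3, -0.0, -0.1]
tcp_pos: [0.4768, -0.328, 0.1124]
wrist_force: [0.8, 1.4, -0.6]
tcp_pos: [0.4814, -0.3311, 0.1126]
wrist_force: [2.8, 1.0, -0.7]
q [-0.001  0.29   0.957 -0.   ] t 49.4 tcp [ 0.4814 -0.3311  0.1126] head 146.25 F [ 2.8  1.  -0.7] gap 0.0285 grip 79.4 j [-0.74  0.4  -0.15  1.02 -0.   -0.15]
turn 0.15 shift mm [-11.9  -0.3  -0.4]
```

```bash
for i in 1 2 3; do python3 -m jog '[[1,-0.004,0,0,0],[1,0,0,0,0]]'|grep -E "tcp|wrist";done; python3 -m jog '[[1,0,0,0,0],[1,0,0,0,0]]'|grep -E "tcp|wrist"; python3 go.py 0.4911 -0.3380 0.113 146.1
```

```text
tcp_pos: [0.4849, -0.3337, 0.1128]
wrist_force: [3.1, 0.9, -0.1]
tcp_pos: [0.488, -0.3361, 0.1129]
wrist_force: [2.1, 1.1, -0.7]
tcp_pos: [0.4912, -0.3385, 0.1128]
wrist_force: [2.3, 0.1, -0.6]
tcp_pos: [0.4909, -0.3381, 0.1128]
wrist_force: [1.8, -0.4, -0.2]
q [-0.001  0.291  0.957 -0.001] t 50.1 tcp [ 0.4909 -0.3381  0.1128] head 146.21 F [ 1.8 -0.4 -0.2] gap 0.0282 grip 79.3 j [-0.74  0.42 -0.12  1.03 -0.   -0.15]
turn 0.11 shift mm [-0.1  0.2 -0.2]
```

```bash
python3 -m jog '[[-0.1,0,0,0,0],[-0.1,0,0,0,0],[-0.1,0,0,0,0],[-0.1,0,0,-0.02,0],[-0.1,0,0,-0.035,0]]'|grep -E "tcp|wrist|gap"; python3 -m jog '[[-0.1,0,0,-0.035,0],[-0.1,0.03,0,-0.035,0],[-0.6,0.03,0,0,0],[-0.6,0,0,0,0],[-0.6,0,0,0,0]]'|grep -E "tcp|wrist|gap"; python3 go.py 0.350 -0.3388 0.2 110; python3 - <<'E'
from fit import *
w=snap("wrist","pics/w18.png"); w={k:w[k] for k in w}
p=fit([w],.4911,-.338,np.radians(-34),.095); print(p)
d=p[0]-[.5326,-.3731]; print("rack xy",d@[.83,-.557],d@[.557,.83])
E
```

```text
tcp_pos: [0.4879, -0.3354, 0.1639]
wrist_force: [0.1, -0.6, -0.2]
finger_gap: 0.0472
tcp_pos: [0.4422, -0.305, 0.235]
wrist_force: [-0.6, -0.5, -0.2]
finger_gap: 0.0682
q [-0.001  0.291  0.957 -0.001] t 50.9 tcp [ 0.4422 -0.305   0.235 ] head 146.2 F [-0.6 -0.5 -0.2] gap 0.0682 grip 0.0 j [-0.75  0.24 -0.07  1.26 -0.   -0.16]
turn 36.2 shift mm [ -0.3 -98.2  35. ]
(array([ 0.4857, -0.3337]), np.float64(-33.2), np.float64(0.258))
rack xy -0.06087279999999994 0.00657870000000002
```

```bash
sed -i 's/r-np.maximum(g,b)>45/(r>1.7*np.maximum(g,b))\&(r>35)/' fit.py; python3 - <<'E'
from fit import *
w=np.load("pics/w18.npz"); w={k:w[k] for k in w}
p=fit([w],.4911,-.338,np.radians(-34),.095); print(p); d=p[0]-[.5326,-.3731]; print("rack xy",d@[.83,-.557],d@[.557,.83])
L,n=redlab(w); u,v=proj(w,[.488,-.336,.11]).astype(int); l=np.bincount(L[v-6:v+7,u-6:u+7].ravel(),minlength=n+1); l[0]=0; m=L==l.argmax()
vv,uu=np.nonzero(m); print("mask",uu.min(),uu.max(),vv.min(),vv.max(),m.sum())
for x in (-.050,-.054,-.058,-.062):
    q=np.array([.5326,-.3731])+x*np.array([.83,-.557])+.006*np.array([.557,.83]); H=hull(w,*q,np.radians(-33.9),.095); print(x,H.min(0).round(1),H.max(0).round(1),cv2.contourArea(cv2.convexHull(H.astype(np.float32))))
w=np.load("pics/w16.npz"); w={k:w[k] for k in w}; print(fit([w],.3923,-.261,np.radians(-70)),fit([w],.350,-.3388,np.radians(-70)))
E
```

```text
(array([ 0.4857, -0.3337]), np.float64(-33.3), np.float64(0.251))
rack xy -0.06087279999999994 0.00657870000000002
mask 237 271 227 265 1185
-0.05 [238.3 232.4] [269.8 278.1] 1397.629908964038
-0.054 [238.3 228.9] [269.9 274.5] 1400.7883507307852
-0.058 [238.2 225.3] [269.9 270.8] 1403.9018257748103
-0.062 [238.2 221.7] [270.  267.1] 1406.9680279365275
(array([ 0.3922, -0.2608]), np.float64(-68.6), np.float64(0.112)) (array([ 0.35  , -0.3382]), np.float64(-78.1), np.float64(0.18))
```

```bash
python3 -m jog '[[-0.6,0,0,0,7.1],[-0.6,0,0,0,7.1],[-0.6,0,0,0,7.1],[-0.6,0,0,0,7.1],[-0.6,0,0,0,7.1]]' >/dev/null; python3 -m jog '[[-0.6,0,-0.0327,0,0.7],[-0.6,0,-0.0327,0,0],[-0.6,0,-0.0327,0.03,0],[-0.6,0,0,0,0],[-0.6,0,0,0,0]]' >/dev/null; python3 -m jog '[[-0.6,0,0,0,0]]' >/dev/null; python3 go.py 0.350 -0.3388 0.2 110; python3 - <<'E'
from fit import *
w=snap("wrist","pics/w19.png"); w={k:w[k] for k in w}
print(fit([w],.350,-.3388,np.radians(-70)))
E
```

```text
q [-0.001  0.574  0.819 -0.001] t 51.9 tcp [ 0.3536 -0.3399  0.2064] head 109.98 F [ 0.1 -0.3  0.4] gap 0.0684 grip 0.0 j [-0.93  0.17 -0.23  1.17 -0.    0.29]
turn -0.02 shift mm [ 2.2 -3.1  6.4]
(array([ 0.3502, -0.3377]), np.float64(-69.7), np.float64(0.102))
```

```bash
python3 -m jog '[[-0.6,0.0033,-0.0024,0.036,0],[-0.6,0,0,0.036,0],[-0.6,0,0,0.036,0],[-0.6,0,0,0.036,0],[-0.6,0,0,0.03,0]]' >/dev/null;python3 -m jog '[[-0.6,0,0,0.013,0],[-0.6,0,0,0,0],[-0.6,0,0,0,0],[-0.6,0,0,0,0]]' |grep -E "tcp|wrist"; python3 -m jog '[[1,0,0,0,0],[1,0,0,0,0],[1,0,0,0,0],[1,0,0,0,0],[1,0,0,0,0]]' 50;  python3 -m jog '[[1,0,0,-0.035,0],[1,0,0,-0.035,0],[1,0,0,-0.035,0],[1,0,0,-0.035,0],[1,0,0,0,-7]]' 80 >/dev/null;python3 -m jog '[[1,0,0,0,-7],[1,0,0,0,-7],[1,0,0,0,-7],[1,0,0,0,-7],[1,0,0,0,-1.1]]' >/dev/null; python3 -m jog '[[1,0,0,0,0],[1,0,0,0,0]]' |grep gap; python3 go.py 0.3766 -0.3635 0.113 146.1
```

```text
tcp_pos: [0.3509, -0.3382, 0.0209]
wrist_force: [0.6, 0.2, 0.3]
clock: 53.1
tcp_pos: [0.3499, -0.3378, 0.0208]
orientation: [0.0, 0.573, 0.819, -0.001]
wrist_force: [0.4, 0.9, 5.3]
finger_gap: 0.0288
grip_force: 50.4
finger_gap: 0.0282
q [-0.001  0.293  0.956 -0.001] t 54.1 tcp [ 0.3495 -0.3367  0.1596] head 145.95 F [ 0.9 -0.1 -0.1] gap 0.0282 grip 79.4 j [-0.93  0.19 -0.33  1.06 -0.   -0.34]
turn -0.15 shift mm [-37.5  -7.1  46.6]
```

```bash
python3 -m jog '[[1,0,0,0.022,-0.15],[1,0,0,0.022,0],[1,-0.017,-0.0035,0,0],[1,-0.017,-0.0036,0,0],[1,0,0,0,0]]'  >/dev/null;python3 -m jog '[[1,0,0,0,0],[1,0,0,0,0],[1,0,0,0,0]]' >/dev/null; python3 go.py 0.4438 -0.4086 0.1158 146.1
```

```text
q [-0.002  0.29   0.957 -0.   ] t 54.8 tcp [ 0.3732 -0.3609  0.1154] head 146.23 F [ 0.5 -0.  -0.9] gap 0.0281 grip 79.5 j [-0.92  0.28 -0.32  0.97 -0.   -0.33]
turn 0.13 shift mm [-85.1  -0.2  -0.4]
```

```bash
python3 -m jog '[[1,-0.008,0,0,0.1],[1,-0.008,0,0,0],[1,0,0,0,0]]'|grep -E "tcp|wrist"; for i in 1 2 3 4; do python3 -m jog '[[1,-0.005,0,0,0],[1,0,0,0,0]]'|grep -E "tcp|wrist";done; python3 go.py 0.4438 -0.4086 0.1158 146.1
```

```text
tcp_pos: [0.3885, -0.3718, 0.1159]
wrist_force: [1.2, -1.1, 0.0]
tcp_pos: [0.392, -0.3738, 0.1154]
wrist_force: [0.0, -1.0, -0.3]
tcp_pos: [0.3959, -0.3765, 0.1154]
wrist_force: [0.2, 0.3, 0.5]
tcp_pos: [0.4001, -0.3794, 0.1154]
wrist_force: [0.8, -0.6, -0.4]
tcp_pos: [0.4043, -0.3822, 0.1154]
wrist_force: [-0.0, -0.9, 0.1]
q [-0.001  0.291  0.957 -0.001] t 55.7 tcp [ 0.4043 -0.3822  0.1154] head 146.17 F [-0.  -0.9  0.1] gap 0.0282 grip 79.5 j [-0.9   0.35 -0.23  1.   -0.   -0.31]
turn 0.07 shift mm [-47.5   0.1  -0.4]
```

```bash
for i in 1 2 3 4 5 6 7 8 9; do python3 -m jog '[[1,-0.005,0,0,0],[1,0,0,0,0]]'|grep -E "tcp|wrist";done; python3 -m jog '[[1,-0.003,0,0,0],[1,0,0,0,0],[1,0,0,0,0]]'|grep -E "tcp|wrist"; python3 go.py 0.4438 -0.4086 0.1158 146.1
```

```text
tcp_pos: [0.4085, -0.385, 0.1154]
wrist_force: [0.3, -0.6, 0.1]
tcp_pos: [0.4126, -0.3877, 0.1154]
wrist_force: [-0.1, -0.1, -1.6]
tcp_pos: [0.4168, -0.3905, 0.1153]
wrist_force: [-1.2, -0.1, -0.5]
tcp_pos: [0.4209, -0.3933, 0.1153]
wrist_force: [0.3, -1.1, -0.9]
tcp_pos: [0.425, -0.3956, 0.1151]
wrist_force: [0.6, 1.7, -0.6]
tcp_pos: [0.4291, -0.3981, 0.115]
wrist_force: [1.5, 1.6, -1.3]
tcp_pos: [0.4338, -0.4015, 0.1153]
wrist_force: [2.8, 0.9, -0.5]
tcp_pos: [0.4383, -0.4048, 0.1156]
wrist_force: [3.1, 0.5, -0.1]
tcp_pos: [0.4421, -0.4078, 0.1155]
wrist_force: [3.3, -1.6, -1.3]
tcp_pos: [0.4436, -0.4088, 0.1153]
wrist_force: [1.2, -0.4, 0.1]
q [-0.001  0.291  0.957 -0.001] t 57.4 tcp [ 0.4436 -0.4088  0.1153] head 146.15 F [ 1.2 -0.4  0.1] gap 0.0282 grip 79.5 j [-0.88  0.43 -0.1   1.04 -0.   -0.29]
turn 0.05 shift mm [-0.   0.3 -0.5]
```

```bash
python3 -m jog '[[-0.1,0,0,0,0],[-0.1,0,0,0,0],[-0.1,0,0,0,0],[-0.1,0,0,-0.02,0],[-0.1,0,0,-0.035,0]]'|grep -E "tcp|wrist|gap"; python3 -m jog '[[-0.1,0,0,-0.035,0],[-0.1,0.03,0,-0.035,0],[-0.1,0.038,0.02,0,0],[-0.1,0.038,0.02,0,0],[-0.1,0.038,0,0,0]]' >/dev/null; python3 -m jog '[[-0.1,0,0,0,0],[-0.1,0,0,0,0]]' >/dev/null;python3 go.py 0.475 -0.083 0.26 180; python3 - <<'E'
from fit import *
w=snap("wrist","pics/w20.png"); w={k:w[k] for k in w}
X=np.array([.83,-.557]);Y=np.array([.557,.83])
for n,s in (("b",np.array([.5326,-.3731])),("c",np.array([.4853,-.4437]))):
    q=s-.055*X+.006*Y; p=fit([w],*q,np.radians(-34),.095); d=p[0]-s; print(n,p,"rack",(d@X).round(4),(d@Y).round(4))
    L,k=redlab(w); u,v=proj(w,[*q,.11]).astype(int); l=np.bincount(L[v-6:v+7,u-6:u+7].ravel(),minlength=k+1); l[0]=0; vv,uu=np.nonzero(L==l.argmax()); print("mask",uu.min(),uu.max(),vv.min(),vv.max())
    for x in (-.052,-.056,-.060): H=hull(w,*(s+x*X+.006*Y),np.radians(-33.9),.095); print(x,H.min(0).round(1),H.max(0).round(1))
from st import stripe
stripe(w,.5328,-.3738); stripe(w,.4855,-.4444)
E
```

```text
tcp_pos: [0.4415, -0.406, 0.1665]
wrist_force: [0.6, -0.6, -0.4]
finger_gap: 0.0471
q [-0.001  0.291  0.957 -0.001] t 58.4 tcp [ 0.3487 -0.2971  0.2375] head 146.16 F [ 1.  -0.8  0.9] gap 0.047 grip 0.0 j [-0.88  0.09 -0.24  1.24 -0.   -0.29]
turn -33.84 shift mm [-126.3  214.1  -22.5]
b (array([ 0.4827, -0.336 ]), np.float64(-25.8), np.float64(0.754)) rack -0.0621 0.003
mask 278 308 291 319
-0.052 [279.9 297.2] [312.4 343.6]
-0.056 [280.  294.1] [312.6 340.5]
-0.06 [280. 291.] [312.9 337.4]
c (array([ 0.4345, -0.3983]), np.float64(-36.3), np.float64(0.773)) rack -0.0675 0.0094
mask 205 235 291 320
-0.052 [201.5 297. ] [233.1 343.4]
-0.056 [201.3 294. ] [233.1 340.3]
-0.06 [201.1 290.9] [233.  337.2]
0  
0
```

```bash
python3 go.py 0.3973 -0.3774 0.118 146.1; python3 go.py 0.4446 -0.3068 0.118 146.1
```

```text
q [-0.001  0.291  0.957 -0.001] t 58.5 tcp [ 0.35   -0.2987  0.2378] head 146.16 F [ 0.4 -1.3 -0.3] gap 0.047 grip 0.0 j [-0.88  0.09 -0.24  1.24 -0.   -0.29]
turn 0.06 shift mm [-83.1 -38.9 119.8]
q [-0.001  0.291  0.957 -0.001] t 58.5 tcp [ 0.35   -0.2987  0.2378] head 146.16 F [ 0.4 -1.3 -0.3] gap 0.047 grip 0.0 j [-0.88  0.09 -0.24  1.24 -0.   -0.29]
turn 0.06 shift mm [-83.   46.1 119.8]
```

```bash
python3 -m jog '[[1,-0.028,0.0155,0,0],[1,-0.028,0.0155,0,0],[1,-0.024,0.0155,0,0],[1,0,0,0.04,0],[1,0,0,0.04,0]]' >/dev/null; python3 -m jog '[[1,0,0,0.04,0],[1,0,0,0,0],[1,0,0,0,0]]' |grep tcp; python3 -m jog '[[1,-0.012,0,0,0],[1,-0.006,0,0,0],[1,0,0,0,0],[1,0,0,0,0]]' |grep -E "tcp|wrist"; for i in 1 2 3; do python3 -m jog '[[1,-0.003,0,0,0],[1,0,0,0,0]]' |grep -E "tcp|wrist";done; python3 go.py .4670 -.3218 .118 146.1
```

```text
tcp_pos: [0.4415, -0.3042, 0.115]
tcp_pos: [0.4584, -0.3161, 0.1189]
wrist_force: [0.2, -0.6, 0.3]
tcp_pos: [0.46, -0.3168, 0.1177]
wrist_force: [0.9, 0.7, -0.5]
tcp_pos: [0.4623, -0.3183, 0.117]
wrist_force: [0.8, -1.2, -0.1]
tcp_pos: [0.4647, -0.3197, 0.1167]
wrist_force: [0.3, -0.7, -0.8]
q [-0.002  0.291  0.957 -0.   ] t 60.0 tcp [ 0.4647 -0.3197  0.1167] head 146.17 F [ 0.3 -0.7 -0.8] gap 0.0004 grip 0.0 j [-0.74  0.36 -0.2   1.01 -0.   -0.15]
turn 0.07 shift mm [-3.1 -0.4 -1.3]
```

```bash
for i in 1 2 3; do python3 -m jog '[[1,-0.002,0,0,0],[1,0,0,0,0]]' |grep -E "tcp|wrist";done; python3 go.py .4670 -.3218 .118 146.1
```

```text
tcp_pos: [0.466, -0.3206, 0.1165]
wrist_force: [-0.2, 1.3, -0.1]
tcp_pos: [0.4673, -0.3215, 0.1164]
wrist_force: [-2.5, 1.8, 1.7]
tcp_pos: [0.4687, -0.3223, 0.1163]
wrist_force: [-4.2, 2.5, 1.1]
q [-0.003  0.291  0.957 -0.   ] t 60.5 tcp [ 0.4687 -0.3223  0.1163] head 146.17 F [-4.2  2.5  1.1] gap -0.0002 grip 2.4 j [-0.74  0.37 -0.19  1.02 -0.   -0.15]
turn 0.07 shift mm [ 1.7 -0.5 -1.7]
```

```bash
python3 -m jog '[[1,0.03,0,0,0],[1,0,-0.03,0,0],[1,0,-0.03,0,0],[1,0,-0.025,0,0],[1,0,0,0,0]]' >/dev/null; python3 -m jog '[[1,-0.012,0,0,0],[1,-0.012,0,0,0],[1,0,0,0,0],[1,0,0,0,0]]' |grep -E "tcp|wrist"; for i in 1 2 3 4; do python3 -m jog '[[1,-0.002,0,0,0],[1,0,0,0,0]]' |grep -E "tcp|wrist";done; python3 go.py .4197 -.3924 .118 146.1
```

```text
tcp_pos: [0.4179, -0.3907, 0.117]
wrist_force: [0.9, -0.6, -0.7]
tcp_pos: [0.419, -0.3911, 0.1169]
wrist_force: [0.4, -0.0, -0.0]
tcp_pos: [0.4207, -0.3925, 0.117]
wrist_force: [-0.0, -0.4, -0.2]
tcp_pos: [0.4215, -0.3929, 0.1166]
wrist_force: [-2.0, 1.4, 0.3]
tcp_pos: [0.4226, -0.3937, 0.1163]
wrist_force: [-4.7, 1.8, 2.1]
q [-0.003  0.291  0.957  0.   ] t 61.9 tcp [ 0.4226 -0.3937  0.1163] head 146.16 F [-4.7  1.8  2.1] gap -0.0 grip 2.5 j [-0.89  0.39 -0.16  1.03 -0.   -0.3 ]
turn 0.06 shift mm [ 3.2 -0.6 -1.7]
```

```bash
python3 -m jog '[[1,0.03,0,0,0],[1,0.005,0,-0.035,0],[1,0,0,-0.035,0],[1,0,0,-0.03,0],[1,0,0,0,-6.8]]' >/dev/null; python3 -m jog '[[1,0,0,0,-6.8],[1,0,0,0,-6.8],[1,0,0,0,-6.8],[1,0,0,0,-6.7],[1,0,0,0,0]]' |grep -E "tcp"; python3 go.py .436 -.083 .22 180; python3 - <<'E'
from h import *
a=np.load("pics/wrist5.npz"); b=np.load("pics/wrist7.npz"); c=np.load("pics/wrist6.npz")
print("ball",tri((a,466/1.5,397/1.5),(b,150+594/2,364/2),(c,606/1.5,385/1.5)))
d=np.load("pics/wrist2.npz"); 
print("box far-left top corner",tri((d,352/1.5,328/1.5),(b,150+497/2,393/2)),"far right",tri((d,422/1.5,345/1.5),(b,150+637/2,440/2)))
E
```

```text
tcp_pos: [0.3956, -0.3757, 0.2172]
q [-0.001 -0.002  1.    -0.001] t 62.7 tcp [ 0.3956 -0.3757  0.2172] head -179.76 F [ 0.1 -0.4  0.7] gap 0.0001 grip 0.0 j [-0.91  0.26 -0.08  1.22 -0.   -0.91]
turn 0.24 shift mm [-40.4 292.7  -2.8]
ball (array([ 0.4813, -0.0827,  0.0765]), [[-0.2, 0.0], [-0.1, 0.2], [0.2, -0.2]])
box far-left top corner (array([ 0.4383, -0.0765, -0.0052]), [[-0.5, -2.5], [0.5, 2.9]]) far right (array([ 0.429 , -0.1505,  0.0351]), [[0.1, 0.8], [-0.2, -0.9]])
```

```bash
python3 -m jog '[[1,-0.005,0.0366,0,0.2],[1,-0.005,0.0366,0,0],[1,-0.005,0.0366,0,0],[1,-0.005,0.0366,0,0],[1,-0.005,0.0366,0,0]]' >/dev/null; python3 -m jog '[[1,-0.005,0.0366,0,0],[1,-0.005,0.0366,0,0],[1,-0.005,0.0350,0,0],[1,0,0,0,0],[1,0,0,0,0]]' |grep -E "tcp"; python3 go.py .437 -.0835 .083 180; python3 - <<'E'
from h import *
w=snap("wrist","pics/w21.png"); im=w["img"].astype(int); r,g,b=im[...,0],im[...,1],im[...,2]
from scipy import ndimage as nd
L,n=nd.label((r>1.7*np.maximum(g,b))&(r>60))
for i in range(1,n+1):
    v,u=np.nonzero(L==i)
    if len(u)>80: print(len(u),u.mean().round(),v.mean().round(),pix2plane(w,u.mean(),v.mean(),.075)[:2].round(4))
E
```

```text
tcp_pos: [0.4361, -0.0824, 0.2172]
q [-0.001  0.     1.    -0.   ] t 63.6 tcp [ 0.4361 -0.0824  0.2172] head 179.95 F [ 0.7 -0.6  0.9] gap 0.0002 grip 0.0 j [-0.37  0.07 -0.32  1.18 -0.   -0.37]
turn -0.05 shift mm [ -0.9  -1.1 134.2]
173 230.0 124.0 [ 0.3698 -0.1054]
724 187.0 222.0 [ 0.4695 -0.153 ]
138 254.0 226.0 [ 0.4739 -0.0827]
558 8.0 251.0 [ 0.5031 -0.3507]
```

```bash
python3 -m jog '[[1,0.002,-0.001,0.036,0],[1,0,0,0.036,0],[1,0,0,0.036,0],[1,0,0,0.025,0],[1,0,0,0,0]]' |grep -E "tcp|wrist"; python3 -m jog '[[1,-0.01,0,0,0],[1,-0.01,0,0,0],[1,-0.01,0,0,0],[1,-0.01,0,0,0],[1,-0.01,0,0,0]]' |grep -E "tcp|wrist"; python3 -m jog '[[1,-0.006,0,0,0],[1,-0.005,0,0,0],[1,0,0,0,0]]' |grep -E "tcp|wrist"; for i in 1 2 3 4 5; do python3 -m jog '[[1,-0.003,0,0,0],[1,0,0,0,0]]' |grep -E "tcp|wrist"; done
```

```text
tcp_pos: [0.4295, -0.0852, 0.0793]
wrist_force: [-0.5, 0.6, 0.6]
tcp_pos: [0.4859, -0.086, 0.0855]
wrist_force: [-1.4, -0.7, 1.7]
tcp_pos: [0.4961, -0.0855, 0.084]
wrist_force: [0.1, 0.1, -0.1]
tcp_pos: [0.4975, -0.0852, 0.0836]
wrist_force: [-0.1, 0.1, 0.4]
tcp_pos: [0.5003, -0.0853, 0.0835]
wrist_force: [-0.7, 0.3, -0.3]
tcp_pos: [0.5034, -0.0854, 0.0835]
wrist_force: [-0.2, -0.3, -0.2]
tcp_pos: [0.5066, -0.0853, 0.0835]
wrist_force: [-0.8, 1.5, -0.5]
tcp_pos: [0.5097, -0.0853, 0.0836]
wrist_force: [1.0, 0.2, -0.9]
```

```bash
for i in 1 2 3 4; do python3 -m jog '[[1,-0.002,0,0,0],[1,0,0,0,0]]' |grep -E "tcp|wrist"; done
```

```text
tcp_pos: [0.5115, -0.0853, 0.0835]
wrist_force: [-0.0, -0.1, -0.2]
tcp_pos: [0.5135, -0.0853, 0.0835]
wrist_force: [-1.0, -0.0, -1.3]
tcp_pos: [0.5152, -0.0853, 0.0835]
wrist_force: [-0.5, -0.3, -0.4]
tcp_pos: [0.5156, -0.0852, 0.0833]
wrist_force: [-5.6, -0.7, 2.2]
```

```bash
python3 -m jog '[[1,-0.003,0,0,0],[1,0,0,0,0],[1,0,0,0,0]]' |grep -E "tcp|wrist"; python3 -m jog '[[1,0.02,0,0,0],[1,0.03,0,0,0],[1,0,0,-0.04,0],[1,0,0,-0.04,0],[1,0,0,-0.04,0]]' >/dev/null; python3 -m jog '[[-0.1,0.02,-0.02,-0.03,0],[-0.1,0,-0.03,0,0],[-0.1,0,-0.03,0,0],[-0.1,0,0,0,0],[-0.1,0,0,0,0]]' |grep tcp; python3 - <<'E'
from st import *
from fit import redlab, hull
w=snap("wrist","pics/w22.png"); t=snap("top","pics/top2.png"); s=snap("scene","pics/scene2.png")
P={}
for nm,c in (("w",w),("t",t),("s",s)):
    L,n=redlab(c); q=proj(c,[.538,-.088,.076])
    for i in range(1,n+1):
        v,u=np.nonzero(L==i)
        if len(u)>15 and np.hypot(u.mean()-q[0],v.mean()-q[1])<25: P[nm]=(c,u.mean(),v.mean()); print(nm,len(u),u.mean().round(1),v.mean().round(1),q.round(1))
print(tri(*P.values()))
print(proj(t,[.4911,-.338,.11]),proj(t,[.4438,-.4086,.11]))
L,n=redlab(t)
for i in range(1,n+1):
    v,u=np.nonzero(L==i)
    if len(u)>25: print(len(u),u.mean().round(1),v.mean().round(1))
E
```

```text
tcp_pos: [0.516, -0.0851, 0.0831]
wrist_force: [-12.7, -0.6, 8.2]
tcp_pos: [0.451, -0.1666, 0.2342]
s 52 247.3 168.9 [247.1 169.1]
(array([ 0.1651, -0.9016,  0.564 ]), [[-0.0, -0.0]])
[309.23995557 184.03282043] [336.42793741 202.77317052]
34 92.6 22.1
38 207.6 52.8
70 112.5 52.6
69 420.9 159.7
179 309.6 183.1
174 336.6 200.7
```

```bash
python3 -m jog '[[-0.1,0,0,-0.03,0],[-0.1,0,0,0,0],[-0.1,0,0,0,0],[-0.1,0,0,0,0]]' |grep -E "clock|wrist"; python3 -c "
from workcell import env
print(env.hand_in())"
```

```text
clock: 67.77
wrist_force: [-0.2, -0.0, -0.4]
the job is handed in; nothing more can be done
None
```

I've handed the job in (no verdict came back): valve shut first, both cartridges on the bench snapped home in the middle and right stations with stripes to the front and locked with R-clips, valve then fully reopened, flux pot and tape not touched, 68 s on the clock.

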